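# Put the balance's check weights back into their storage dishes

## Robot

A 6-joint arm with a two-finger parallel gripper is mounted at the origin on a cart in front of the work surface, level with it; the furniture and walls round the work are solid. World frame = base frame: x ahead of the robot, y to its left, z up, the work surface at z = 0. Lengths are in m, angles in rad, forces in N, time in s.
With the tool pointing down it reaches from about 0.425 to 0.95 m from the base axis. Payload 3.5 kg.
Tool frame: the origin (TCP) lies at the very end of the fingers, on their centre line; the grasp point (between the pads) lies 19 mm behind it; y points along the fingers, z is the direction in which the jaws open and shut, and the axes are right-handed (so a half turn about y gives the same grasp; the last joint's range is limited). The gripper opens to 85 mm and grips with 20 to 120 N. Pads are 22 mm wide; open, the fingers measure 114 mm over their backs; the gripper's body (76 mm by 85 mm) begins 54 mm behind the grasp point. The pads swing forward as they close: fully open they stand 13 mm farther back than shut.
Start: joints at [-1.314, 0.286, 1.577, -0, 1.279, -0.15], TCP at [0.267, -0.62, 0.231] pointing down, gripper open.
Joint ranges: [-2.77, 2.77], [-0.9, 2.22], [0.21, 2.48], [-1.53, 4.67], [0.24, 2.81], [-2.84, 2.84]. Speed limits (rad/s): [2.79, 2.79, 3.14, 3.14, 3.14, 3.14].

## Interface

Orientations are given as a unit quaternion [x, y, z, w].
In Python, from plant import ctrl, cams gives the robot as it stands.
- The arm moves only by the tool play_rows, never from a script. Its argument "steps" is a list of rows, each an object of numbers: "claw": the finger opening in cm, from 0 to 8.54; "tx", "ty", "tz": the shift along the tool's x, y, z in cm; "ax", "ay", "az": the turn, a rotation vector about the tool's x, y, z in degrees. A call has 1 to 12 rows; each row is the pose to reach, as a shift and turn from the pose commanded when the call began, along the tool's axes at that moment; what a row does not reach only later rows make up. A row lasts 1/12 s, in which the tool goes at most 41.7 mm and 7.16 degrees, less where a joint would pass 70% of its speed; a pose out of reach is approached as far as the arm can. A call with a gripper value outside its range is refused whole. The fingers move at their own pace and stop on an object; "grip_force" is the grip in N (left out, the last holds). Time passes only in rows, so rows that repeat a pose let the fingers close. It gives the time, the measured TCP pose, the force and the opening at its end, in the units of the state.
- ctrl.get_state(): the state, without advancing time (a new reading comes with each control period).
- cams.read_camera(name): name is "scene" or "top" or "wrist"; returns (picture, depth): 480x640x3 uint8, blue, green, red; 480x640 float32, m along the optical axis (not along the pixel's ray), 0 where there is no reading.
- cams.camera_model(name): a dict with "intrinsics" (3x3 intrinsics, pixels), "rvec" (rotation vector, rad) and "tvec" (3), from world to camera coordinates, as OpenCV has them; the wrist camera has in their place "tool_from_camera" (4x4, takes a point from camera to tool coordinates, whose origin is the TCP and whose axes are the tool frame's). Camera axes: x right, y down, z forward; pixel columns grow to the right and rows downward; lengths in m; the calibration is good to about 2 mm. A picture is of the moment at which its call begins: read the wrist's pose just before it. camera_model takes no time and is no camera call.
- ctrl.sign_off(): hands the job in, once; it reports no verdict.
The state is a dict: "time": time; "qpos": joint angles; "dq": joint speeds; "joint_efforts": joint torques, N m; "eef_pos": TCP position; "tcp_rot": TCP orientation; "contact_force": force on the tool from outside, world axes, zero at the start; "wrist_torque": the same for the moment, N m; "opening": opening from 0.0 (shut) to 1.0 (fully open).
Only numpy, scipy, OpenCV 4.12 (cv2) and the standard library are available. Lean on these libraries where they do the work, as an engineer would, in place of code of your own. Each camera call takes 0.05 s, during which the arm holds its last target.

## Task

The balance has been checked: put its four knobbed steel check weights back into the four round black storage dishes, each in the dish of its own size (the smallest weight in the smallest dish and so on up to the largest), standing upright on the dish floor inside the rim. Set them down, do not drop them, and let go of them. The two glass vials standing among them do not belong to the set: leave them standing where they are.

Things in the scene. Friction and masses are not known exactly. Their poses are not given: they have to be found in the camera images.
- weight_small_center (a point): The smallest of four check weights: a plain steel cylinder 18 mm in diameter with a narrower knob on top, standing upright on the table, 48 mm tall in all; its straight side runs from the bottom up to 36 mm, where it is grasped from above, any yaw. About 0.08 kg, up to a fifth more or less. This point is on its axis, half-way up (24 mm above its bottom); z is up along the axis.
- weight_medium_center (a point): The second smallest of four check weights: a plain steel cylinder 28 mm in diameter with a narrower knob on top, standing upright on the table, 54 mm tall in all; its straight side runs from the bottom up to 41 mm, where it is grasped from above, any yaw. About 0.18 kg, up to a fifth more or less. This point is on its axis, half-way up (27 mm above its bottom); z is up along the axis.
- weight_large_center (a point): The second largest of four check weights: a plain steel cylinder 40 mm in diameter with a narrower knob on top, standing upright on the table, 62 mm tall in all; its straight side runs from the bottom up to 47 mm, where it is grasped from above, any yaw. About 0.4 kg, up to a fifth more or less. This point is on its axis, half-way up (31 mm above its bottom); z is up along the axis.
- weight_largest_center (a point): The largest of four check weights: a plain steel cylinder 54 mm in diameter with a narrower knob on top, standing upright on the table, 70 mm tall in all; its straight side runs from the bottom up to 53 mm, where it is grasped from above, any yaw. About 0.7 kg, up to a fifth more or less. This point is on its axis, half-way up (35 mm above its bottom); z is up along the axis.
- dish_small_floor (a point): The smallest of four round black storage dishes with grey lining, fixed to the table: outside diameter 44 mm, the flat floor inside the rim 36 mm across (for the weight of 18 mm diameter), rim 7 mm above the table and 4 mm above the floor inside. This point is the centre of that floor, 3 mm above the table; z is up.
- dish_medium_floor (a point): The second smallest of four round black storage dishes with grey lining, fixed to the table: outside diameter 54 mm, the flat floor inside the rim 46 mm across (for the weight of 28 mm diameter), rim 7 mm above the table and 4 mm above the floor inside. This point is the centre of that floor, 3 mm above the table; z is up.
- dish_large_floor (a point): The second largest of four round black storage dishes with grey lining, fixed to the table: outside diameter 66 mm, the flat floor inside the rim 58 mm across (for the weight of 40 mm diameter), rim 7 mm above the table and 4 mm above the floor inside. This point is the centre of that floor, 3 mm above the table; z is up.
- dish_largest_floor (a point): The largest of four round black storage dishes with grey lining, fixed to the table: outside diameter 80 mm, the flat floor inside the rim 72 mm across (for the weight of 54 mm diameter), rim 7 mm above the table and 4 mm above the floor inside. This point is the centre of that floor, 3 mm above the table; z is up.
- vial_1_center (a point): A glass vial with white cap and clear contents, 24 mm in diameter and 54 mm tall, loose, upright on the table; to be left alone. This point is on its axis, half-way up (27 mm). Keep clear of the fixed glass column (0.30 m tall) on its retort stand behind the work: x above 0.64, y -0.35 to -0.05; do not swing wide.
- vial_2_center (a point): A glass vial with dark cap and pale contents, 24 mm in diameter and 54 mm tall, loose, upright on the table; to be left alone. This point is on its axis, half-way up (27 mm). Fixed furniture: balance 92 mm high, x 0.21 to 0.53, y -0.09 to 0.13; tube rotator 176 mm high, x below 0.41, y above 0.17; stirrer 78 mm high, x above 0.63, y 0.06 to 0.22.
There are look-alikes about, which are no part of the job. What is shaped like the part that bears vial_1_center but orange or red is not meant.

How it is judged:
At the end, for the whole second after the job is handed in: Each of the four weights stands upright (within 0.08 rad) at rest and released on the floor of the dish of its own size, its axis within 12 mm of the dish centre and its bottom within 3 mm of the dish floor; both vials stand upright within 20 mm of where they were (horizontal distance between weight_small_center and dish_small_floor below 0.012 m and z of weight_small_center in the frame of dish_small_floor between 0.021 and 0.027 m and angle between each of weight_small_center, weight_medium_center, weight_large_center, weight_largest_center's own z axis and vertical below 0.08 rad and linear speed of each of weight_small, weight_medium, weight_large, weight_largest below 0.02 m/s and horizontal distance between weight_medium_center and dish_medium_floor below 0.012 m and z of weight_medium_center in the frame of dish_medium_floor between 0.024 and 0.03 m and horizontal distance between weight_large_center and dish_large_floor below 0.012 m and z of weight_large_center in the frame of dish_large_floor between 0.028 and 0.034 m and horizontal distance between weight_largest_center and dish_largest_floor below 0.012 m and z of weight_largest_center in the frame of dish_largest_floor between 0.032 and 0.038 m and distance of each of vial_1_center, vial_2_center from where it was at the start of the episode below 0.02 m and angle between each of vial_1_center, vial_2_center's own z axis and vertical below 0.15 rad); the robot touches nothing.
It fails at once if a weight is dropped or knocked flying (faster than 0.5 m/s with no finger on it) ((linear speed of weight_small above 0.5 m/s and contact force between the fingers and weight_small below 0.01 N) or (linear speed of weight_medium above 0.5 m/s and contact force between the fingers and weight_medium below 0.01 N) or (linear speed of weight_large above 0.5 m/s and contact force between the fingers and weight_large below 0.01 N) or (linear speed of weight_largest above 0.5 m/s and contact force between the fingers and weight_largest below 0.01 N)).
It fails at once if a vial is pushed away by more than 20 mm or knocked over ((distance of vial_1_center from where it was at the start of the episode above 0.02 m or angle between vial_1_center's own z axis and vertical above 0.5 rad) or (distance of vial_2_center from where it was at the start of the episode above 0.02 m or angle between vial_2_center's own z axis and vertical above 0.5 rad)).
It also fails if it takes over 115 s, if anything falls off the work surface, if the arm or the gripper's body presses on something with over 40 N, if the wrist force passes 120 N, or if a joint passes its speed limit or range.

## Working session

There is one attempt and no reset: what is moved stays moved. The work goes in short steps, Python scripts to look and compute and a tool call to move; the robot and the scene stay as the last step left them, time stands still between calls to the robot, and variables do not carry over. Pictures are saved under pics/ and viewed, and the job is handed in when it is done.

Besides the shell and the picture viewer there is one more tool, called after "Request:" as name(argument=value, ...) on one line, values as JSON. play_rows: Moves the arm, as the interface text tells. Its arguments: {"type":"object","properties":{"steps":{"type":"array","items":{"type":"object","properties":{"claw":{"type":"number"},"tx":{"type":"number"},"ty":{"type":"number"},"tz":{"type":"number"},"ax":{"type":"number"},"ay":{"type":"number"},"az":{"type":"number"}}}},"grip_force":{"type":"number"}},"required":["steps"]}

```bash
ls; mkdir -p pics; python3 - <<'E'
from plant import ctrl,cams
import cv2,numpy as np
s=ctrl.get_state()
for k,v in s.items(): print(k,v)
for n in ["scene","top","wrist"]:
    p,d=cams.read_camera(n); cv2.imwrite(f"pics/{n}0.png",p); np.save(f"pics/{n}0.npy",d)
    m=cams.camera_model(n); print(n,m)
E
```

```text
pics
time 0.0
qpos [-1.31403139e+00  2.87195207e-01  1.57820778e+00  1.39243773e-05
  1.27863569e+00 -1.50046424e-01]
dq [ 0.00062761 -0.00224206 -0.00092256  0.0008879   0.00025398  0.00023045]
joint_efforts [-9.49772152e-05 -4.05980265e+01 -2.92627680e+01 -1.62878100e-04
  5.82148583e-03 -3.87165329e-06]
eef_pos [ 0.26691314 -0.61924673  0.22991084]
tcp_rot [-0.1428797   0.69339287 -0.69166522  0.14279687]
contact_force [-1.19343661  0.12628919  0.43936528]
wrist_torque [-0.00477459  0.0410045  -0.0348828 ]
opening 1.002260781189811
scene {'intrinsics': array([[588.83430893,   0.        , 309.12719367],
       [  0.        , 588.83430893, 237.85581895],
       [  0.        ,   0.        ,   1.        ]]), 'rvec': array([ 1.8622639 , -0.81326355,  0.4922145 ]), 'tvec': array([-0.40035913,  0.21044387,  1.01966251])}
top {'intrinsics': array([[482.00650941,   0.        , 319.67890403],
       [  0.        , 482.00650941, 233.93527542],
       [  0.        ,   0.        ,   1.        ]]), 'rvec': array([ 2.08078472, -2.12880912,  0.23541903]), 'tvec': array([-0.02190581,  0.52757549,  0.988152  ])}
wrist {'intrinsics': array([[429.29595827,   0.        , 310.61536188],
       [  0.        , 429.29595827, 234.43922793],
       [  0.        ,   0.        ,   1.        ]]), 'tool_from_camera': array([[-2.45085118e-04,  9.48360433e-01,  3.17194622e-01,
        -8.07878847e-02],
       [ 1.35052507e-03, -3.17194029e-01,  9.48359702e-01,
        -1.41816046e-01],
       [ 9.99999058e-01,  6.60808139e-04, -1.20304500e-03,
         1.31828018e-05],
       [ 0.00000000e+00,  0.00000000e+00,  0.00000000e+00,
         1.00000000e+00]])}
```

View pics/scene0.png

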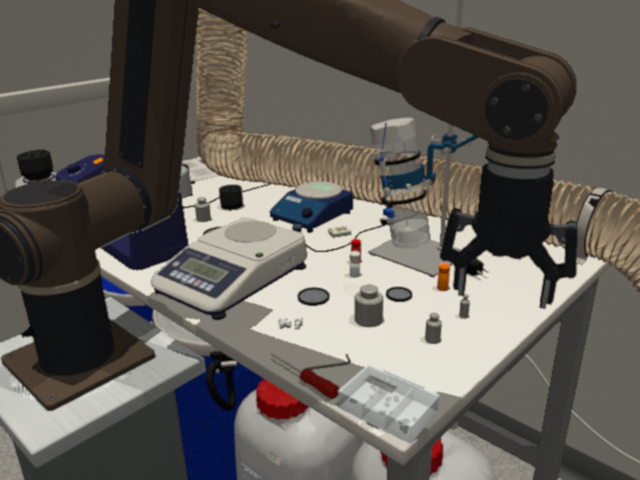

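View pics/top0.png

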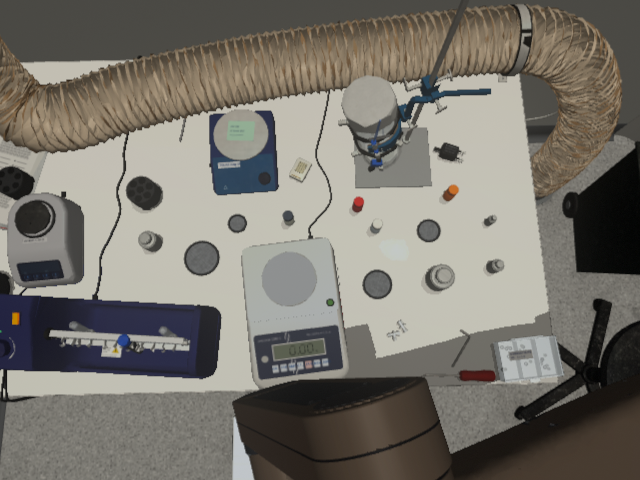

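View pics/wrist0.png

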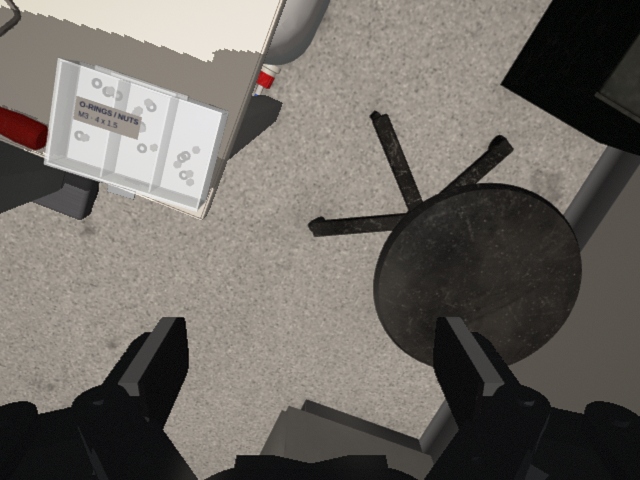

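```bash
cat > h.py <<'E'
import cv2,numpy as np
from plant import ctrl,cams
from scipy.spatial.transform import Rotation as R
def wc(n):
    m=cams.camera_model(n)
    if n!="wrist":
        Rm=cv2.Rodrigues(m['rvec'])[0]; T=np.eye(4); T[:3,:3]=Rm.T; T[:3,3]=-Rm.T@m['tvec']; return m['intrinsics'],T
    s=ctrl.get_state(); A=np.eye(4); A[:3,:3]=R.from_quat(s['tcp_rot']).as_matrix(); A[:3,3]=s['eef_pos']
    return m['intrinsics'],A@m['tool_from_camera']
def cloud(K,T,d):
    v,u=np.mgrid[:480,:640]
    P=np.stack([(u-K[0,2])/K[0,0]*d,(v-K[1,2])/K[1,1]*d,d],-1)
    return P@T[:3,:3].T+T[:3,3]
def plane(K,T,u,v,z):
    r=T[:3,:3]@np.array([(u-K[0,2])/K[0,0],(v-K[1,2])/K[1,1],1]); return T[:3,3]+r*(z-T[2,3])/r[2]
E
python3 - <<'E'
from h import *
K,T=wc("top"); d=np.load("pics/top0.npy"); p=cv2.imread("pics/top0.png"); C=cloud(K,T,d)
print("cam",T[:3,3])
print("table z", [np.round(C[v,u],4) for u,v in [(400,320),(460,320),(400,245),(150,270),(520,240)]])
ob=dict(s1=(490,220),s2=(495,266),big=(440,277),left=(149,240),vw=(376,226),vd=(288,217),red=(358,204),orange=(451,192))
for n,(u,v) in ob.items():
    w=C[v-22:v+22,u-22:u+22].reshape(-1,3); w=w[(w[:,2]>.012)&(w[:,2]<.1)]
    zt=np.percentile(w[:,2],98)
    t=w[w[:,2]>zt-.004]
    print(n,len(w),'top z %.3f'%zt,'top ctr',np.round(t[:,:2].mean(0),4),'ext',np.round(np.ptp(t[:,:2],axis=0),3),'all ext',np.round(w[:,:2].min(0),3),np.round(w[:,:2].max(0),3))
g=p.max(2)
for n,(u,v) in dict(d1=(202,257),d2=(377,284),d3=(428,230),d4=(237,223)).items():
    m=(g<140).astype(np.uint8)[v-26:v+26,u-26:u+26]
    k,l,st,ce=cv2.connectedComponentsWithStats(m); i=1+np.argmax(st[1:,4])
    c=cv2.findContours((l==i).astype(np.uint8),0,1)[0][0]
    e=cv2.fitEllipse(c); eu,ev=e[0][0]+u-26,e[0][1]+v-26
    q=plane(K,T,eu,ev,.0055); print(n,st[i],np.round((eu,ev),1),np.round(e[1],1),np.round(q,4),'diam mm',np.array(e[1])/K[0,0]*C[v,u,2].clip(-1,0) if 0 else np.array(e[1])/K[0,0]*d[v,u]*1000, 'z',C[v,u,2])
E
```

```text
cam [ 0.2970643  -0.02992771  1.0798691 ]
table z [array([ 0.3409, -0.2049,  0.0128]), array([ 0.3385, -0.3402, -0.0029]), array([ 0.5096, -0.2166,  0.0024]), array([0.4654, 0.3508, 0.0005]), array([ 0.5152, -0.4918,  0.0011])]
s1 79 top z 0.050 top ctr [ 0.5599 -0.4209] ext [0.007 0.008] all ext [ 0.551 -0.428] [ 0.567 -0.411]
s2 176 top z 0.057 top ctr [ 0.4544 -0.418 ] ext [0.015 0.013] all ext [ 0.441 -0.432] [ 0.466 -0.405]
big 584 top z 0.072 top ctr [ 0.4307 -0.2936] ext [0.032 0.03 ] all ext [ 0.404 -0.32 ] [ 0.457 -0.267]
left 345 top z 0.064 top ctr [0.5277 0.3463] ext [0.023 0.023] all ext [0.508 0.326] [0.546 0.366]
vw 187 top z 0.057 top ctr [ 0.5564 -0.1544] ext [0.056 0.055] all ext [ 0.538 -0.171] [ 0.596 -0.112]
vd 155 top z 0.057 top ctr [0.569  0.0336] ext [0.067 0.057] all ext [ 0.516 -0.011] [0.585 0.047]
red 208 top z 0.057 top ctr [ 0.5814 -0.1363] ext [0.068 0.053] all ext [ 0.545 -0.17 ] [ 0.659 -0.109]
orange 162 top z 0.056 top ctr [ 0.6239 -0.3328] ext [0.021 0.023] all ext [ 0.613 -0.346] [ 0.677 -0.291]
d1 [  8  10  36  35 990] [201.2 257.8] [33.5 35.7] [0.4898 0.2347 0.0055] diam mm [75.86918956 80.78977849] z 0.005046915421274001
d2 [ 11  12  30  29 684] [376.9 284. ] [28.4 28.9] [ 0.4214 -0.1592  0.0055] diam mm [63.3660567  64.43100884] z 0.006193857343406606
d3 [ 15  15  24  23 436] [428.2 230.2] [22.1 23.2] [ 0.5419 -0.2827  0.0055] diam mm [50.8603669  53.36298985] z 0.0013249749581607517
d4 [ 16  17  20  19 286] [236.8 223. ] [17.9 18.6] [0.569  0.1556 0.0055] diam mm [41.09508155 42.81362543] z 0.0035299950487193144
```

```bash
python3 - <<'E'
from h import *
s=ctrl.get_state(); M=R.from_quat(s['tcp_rot']).as_matrix(); print(np.round(M,3))
K,T=wc("top"); d=np.load("pics/top0.npy"); p=cv2.imread("pics/top0.png"); C=cloud(K,T,d)
for n,c in dict(vw=(.553,-.155),vd=(.575,.035)).items():
    q=(np.hypot(C[...,0]-c[0],C[...,1]-c[1])<.03)&(C[...,2]>.045)&(C[...,2]<.07); w=C[q]; print(n,len(w),w.mean(0),np.ptp(w,axis=0))
a=p[170:310,340:520]; cv2.imwrite("pics/crop1.png",cv2.resize(a,None,fx=4,fy=4,interpolation=2))
E
```

```text
[[-0.918 -0.     0.396]
 [-0.396  0.002 -0.918]
 [-0.    -1.    -0.002]]
vw 93 [ 0.54943496 -0.15999499  0.05340685] [0.02417794 0.02222692 0.0112526 ]
vd 89 [0.57270621 0.03610408 0.05316862] [0.02253776 0.020625   0.01222181]
```

View pics/crop1.png

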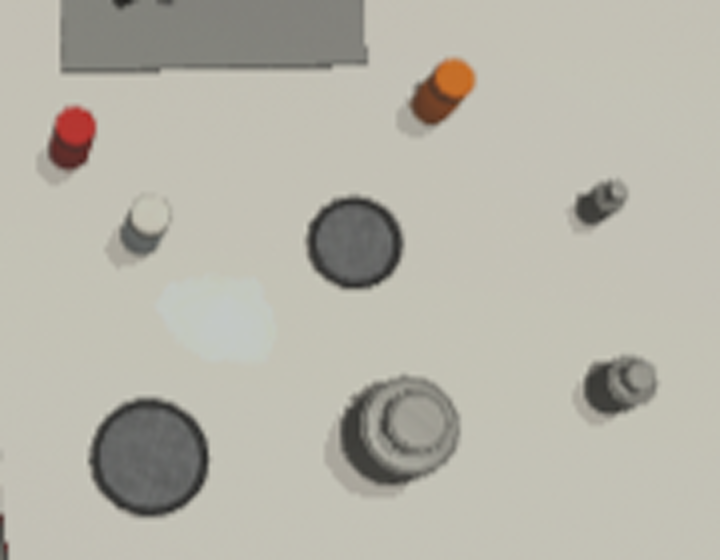

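```bash
cat >> h.py <<'E'
def rel(x,y,z,phi=90):
    """shift (cm, tool axes) and turn (deg) from now to TCP x,y,z with camera dir phi"""
    s=ctrl.get_state(); M=R.from_quat(s['tcp_rot']).as_matrix()
    b=np.radians(phi); tx=-np.array([np.cos(b),np.sin(b),0]); ty=np.array([0,0,-1.]); G=np.stack([tx,ty,np.cross(tx,ty)],1)
    print("t=%.2f"%s['time'],'tcp',np.round(s['eef_pos'],4),'open %.3f'%s['opening'],'F',np.round(s['contact_force'],1),'q',np.round(s['qpos'],2))
    print('shift cm',np.round(M.T@(np.array([x,y,z])-s['eef_pos'])*100,2),'turn',np.round(np.degrees(R.from_matrix(M.T@G).as_rotvec()),2))
E
python3 -c "
from h import *
rel(.454,-.418,.15)"
```

```text
t=0.15 tcp [ 0.267  -0.6194  0.2302] open 0.999 F [ 0.3 -0.1 -0.3] q [-1.31  0.29  1.58  0.    1.28 -0.15]
shift cm [-25.14   8.05 -11.08] turn [  0.09 -66.69  -0.08]
```

Request:
play_rows(steps=[{"tx": -2.5, "ty": 0.8, "tz": -1.1, "ay": -6.7, "claw": 5}, {"tx": -5, "ty": 1.6, "tz": -2.2, "ay": -13.4, "claw": 5}, {"tx": -7.5, "ty": 2.4, "tz": -3.3, "ay": -20, "claw": 5}, {"tx": -10, "ty": 3.2, "tz": -4.4, "ay": -26.7, "claw": 5}, {"tx": -12.5, "ty": 4, "tz": -5.5, "ay": -33.4, "claw": 5}, {"tx": -15, "ty": 4.8, "tz": -6.6, "ay": -40, "claw": 5}, {"tx": -17.6, "ty": 5.6, "tz": -7.7, "ay": -46.7, "claw": 5}, {"tx": -20.1, "ty": 6.4, "tz": -8.8, "ay": -53.4, "claw": 5}, {"tx": -22.6, "ty": 7.2, "tz": -10, "ay": -60, "claw": 5}, {"tx": -25.1, "ty": 8, "tz": -11.1, "ay": -66.7, "claw": 5}, {"tx": -25.1, "ty": 8, "tz": -11.1, "ay": -66.7, "claw": 5}, {"tx": -25.1, "ty": 8, "tz": -11.1, "ay": -66.7, "claw": 5}], grip_force=50)

```text
invalid input at $.steps[0]: expected keys claw, tx, ty, tz, ax, ay, az
```

```bash
python3 - <<'E'
from h import *
rel(.454,-.418,.009)
K,T=wc("wrist"); p,d=cams.read_camera("wrist"); cv2.imwrite("pics/w1.png",p)
C=cloud(K,T,d)
for n,c,zz in [("med",(.454,-.418),.048),("small",(.56,-.421),.043)]:
    q=(np.hypot(C[...,0]-c[0],C[...,1]-c[1])<.03)&(C[...,2]>zz)&(C[...,2]<.07)&(d>0); w=C[q]
    print(n,len(w),w.mean(0) if len(w) else '',np.ptp(w,axis=0) if len(w) else '')
E
```

```text
t=0.15 tcp [ 0.267  -0.6194  0.2302] open 0.999 F [ 0.3 -0.1 -0.3] q [-1.31  0.29  1.58  0.    1.28 -0.15]
shift cm [-25.14  22.15 -11.05] turn [  0.09 -66.69  -0.08]
med 0  
small 0
```

View pics/w1.png

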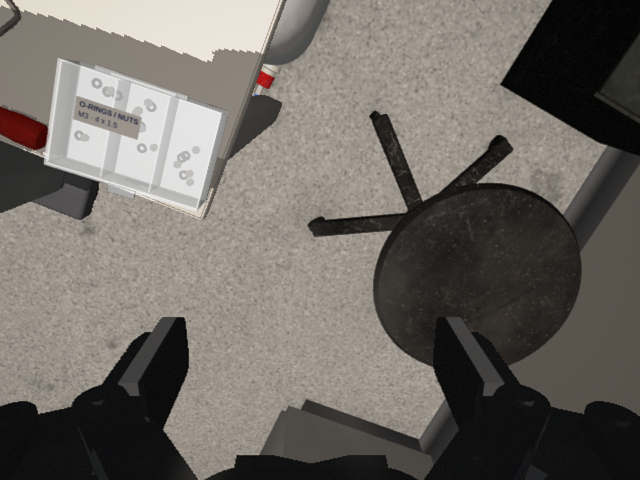

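Request:
play_rows(steps=[{"claw": 5, "tx": -6.3, "ty": 2, "tz": -2.8, "ax": 0, "ay": -16, "az": 0}, {"claw": 5, "tx": -12.6, "ty": 4, "tz": -5.5, "ax": 0, "ay": -33, "az": 0}, {"claw": 5, "tx": -18.8, "ty": 6, "tz": -8.3, "ax": 0, "ay": -50, "az": 0}, {"claw": 5, "tx": -25.1, "ty": 8, "tz": -11.1, "ax": 0, "ay": -66.7, "az": 0}, {"claw": 5, "tx": -25.1, "ty": 8, "tz": -11.1, "ax": 0, "ay": -66.7, "az": 0}, {"claw": 5, "tx": -25.1, "ty": 8, "tz": -11.1, "ax": 0, "ay": -66.7, "az": 0}, {"claw": 5, "tx": -25.1, "ty": 8, "tz": -11.1, "ax": 0, "ay": -66.7, "az": 0}, {"claw": 5, "tx": -25.1, "ty": 8, "tz": -11.1, "ax": 0, "ay": -66.7, "az": 0}, {"claw": 5, "tx": -25.1, "ty": 8, "tz": -11.1, "ax": 0, "ay": -66.7, "az": 0}, {"claw": 5, "tx": -25.1, "ty": 8, "tz": -11.1, "ax": 0, "ay": -66.7, "az": 0}, {"claw": 5, "tx": -25.1, "ty": 8, "tz": -11.1, "ax": 0, "ay": -66.7, "az": 0}, {"claw": 5, "tx": -25.1, "ty": 8, "tz": -11.1, "ax": 0, "ay": -66.7, "az": 0}], grip_force=50)

```text
time: 1.2
eef_pos: [0.4537, -0.4185, 0.1512]
tcp_rot: [-0.5, 0.5, -0.5, 0.5]
contact_force: [-1.0, -0.1, -0.3]
opening: 0.583
```

```bash
python3 - <<'E'
from h import *
rel(.454,-.418,.009)
K,T=wc("wrist"); p,d=cams.read_camera("wrist"); cv2.imwrite("pics/w2.png",p)
C=cloud(K,T,d)
for n,c,zz in [("med",(.454,-.418),.048),("small",(.56,-.421),.043)]:
    q=(np.hypot(C[...,0]-c[0],C[...,1]-c[1])<.03)&(C[...,2]>zz)&(C[...,2]<.07)&(d>0); w=C[q]
    print(n,len(w),w.mean(0) if len(w) else '',np.ptp(w,axis=0) if len(w) else '')
E
```

```text
t=1.20 tcp [ 0.4537 -0.4185  0.1512] open 0.583 F [-1.  -0.1 -0.3] q [-0.91  0.24  1.79 -0.    1.12 -0.91]
shift cm [-0.05 14.22  0.04] turn [ 0.01 -0.06 -0.01]
med 630 [ 0.4526465  -0.42017818  0.05262201] [0.01673565 0.01740659 0.00661665]
small 263 [ 0.55677772 -0.42086315  0.04648041] [0.01037083 0.01088629 0.00579876]
```

View pics/w2.png

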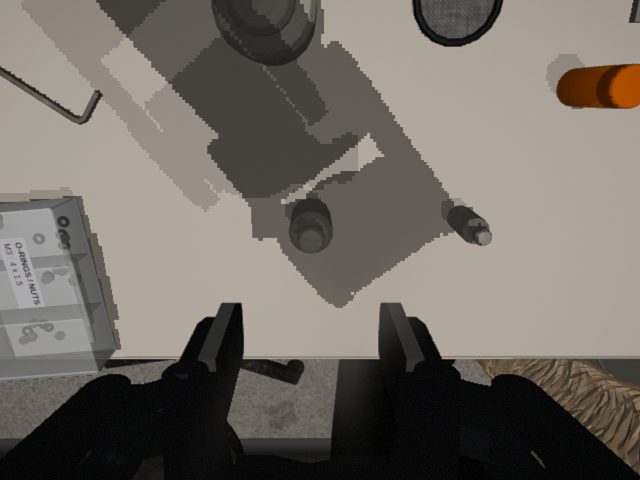

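Request:
play_rows(steps=[{"claw": 5, "tx": 0, "ty": 4, "tz": 0, "ax": 0, "ay": 0, "az": 0}, {"claw": 5, "tx": 0, "ty": 8, "tz": 0, "ax": 0, "ay": 0, "az": 0}, {"claw": 5, "tx": 0, "ty": 11, "tz": 0, "ax": 0, "ay": 0, "az": 0}, {"claw": 5, "tx": 0, "ty": 13, "tz": 0, "ax": 0, "ay": 0, "az": 0}, {"claw": 5, "tx": 0, "ty": 14.2, "tz": 0, "ax": 0, "ay": 0, "az": 0}, {"claw": 5, "tx": 0, "ty": 14.2, "tz": 0, "ax": 0, "ay": 0, "az": 0}, {"claw": 2, "tx": 0, "ty": 14.2, "tz": 0, "ax": 0, "ay": 0, "az": 0}, {"claw": 2, "tx": 0, "ty": 14.2, "tz": 0, "ax": 0, "ay": 0, "az": 0}, {"claw": 2, "tx": 0, "ty": 14.2, "tz": 0, "ax": 0, "ay": 0, "az": 0}, {"claw": 2, "tx": 0, "ty": 14.2, "tz": 0, "ax": 0, "ay": 0, "az": 0}, {"claw": 2, "tx": 0, "ty": 14.2, "tz": 0, "ax": 0, "ay": 0, "az": 0}, {"claw": 2, "tx": 0, "ty": 14.2, "tz": 0, "ax": 0, "ay": 0, "az": 0}], grip_force=50)

```text
time: 2.25
eef_pos: [0.4547, -0.4199, 0.0114]
tcp_rot: [0.5, -0.499, 0.501, -0.5]
contact_force: [0.3, 0.5, 5.4]
opening: 0.309
```

```bash
python3 - <<'E'
from h import *
rel(.542,-.283,.1)
E
```

```text
t=2.25 tcp [ 0.4547 -0.4199  0.0114] open 0.309 F [0.3 0.5 5.4] q [-0.91  0.43  1.84 -0.    0.87 -0.91]
shift cm [-13.66  -8.88   8.76] turn [-0.13  0.01  0.17]
```

Request:
play_rows(steps=[{"claw": 2, "tx": 0, "ty": -1, "tz": 0, "ax": 0, "ay": 0, "az": 0}, {"claw": 2, "tx": 0, "ty": -4, "tz": 0, "ax": 0, "ay": 0, "az": 0}, {"claw": 2, "tx": 0, "ty": -7, "tz": 0, "ax": 0, "ay": 0, "az": 0}, {"claw": 2, "tx": -2, "ty": -8.8, "tz": 1.4, "ax": 0, "ay": 0, "az": 0}, {"claw": 2, "tx": -5, "ty": -8.8, "tz": 3.2, "ax": 0, "ay": 0, "az": 0}, {"claw": 2, "tx": -8, "ty": -8.8, "tz": 5.1, "ax": 0, "ay": 0, "az": 0}, {"claw": 2, "tx": -11, "ty": -8.8, "tz": 7, "ax": 0, "ay": 0, "az": 0}, {"claw": 2, "tx": -13, "ty": -8.8, "tz": 8.4, "ax": 0, "ay": 0, "az": 0}, {"claw": 2, "tx": -13.6, "ty": -8.8, "tz": 8.8, "ax": 0, "ay": 0, "az": 0}, {"claw": 2, "tx": -13.6, "ty": -8.8, "tz": 8.8, "ax": 0, "ay": 0, "az": 0}], grip_force=50)

```text
time: 3.08
eef_pos: [0.542, -0.2805, 0.0971]
tcp_rot: [0.501, -0.5, 0.499, -0.501]
contact_force: [-0.7, 0.3, -1.4]
opening: 0.314
```

```bash
python3 - <<'E'
from h import *
rel(.542,-.2825,.0145)
K,T=wc("wrist"); p,d=cams.read_camera("wrist"); cv2.imwrite("pics/w3.png",p)
C=cloud(K,T,d); np.save("pics/w3C.npy",C)
E
```

```text
t=3.08 tcp [ 0.542  -0.2805  0.0971] open 0.314 F [-0.7  0.3 -1.4] q [-0.64  0.29  1.84  0.    1.02 -0.65]
shift cm [0.2  8.26 0.  ] turn [ 0.06  0.19 -0.04]
```

View pics/w3.png

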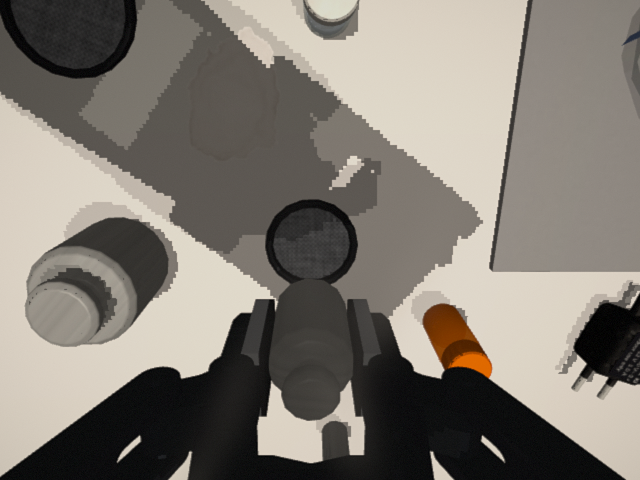

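```bash
cat >> h.py <<'E'
def dish(n,p,K,T,win,thr=60):
    """dark dish ring in window (u0,v0,u1,v1): points projected on rim plane, circle fit"""
    from scipy.optimize import least_squares
    u0,v0,u1,v1=win; g=p.max(2)[v0:v1,u0:u1]; vv,uu=np.nonzero(g<thr)
    P=np.array([plane(K,T,a+u0,b+v0,.007)[:2] for a,b in zip(uu,vv)])
    f=least_squares(lambda q:np.hypot(P[:,0]-q[0],P[:,1]-q[1])-q[2],[*P.mean(0),.02],loss='soft_l1',f_scale=.002)
    print(n,len(P),'centre',np.round(f.x[:2],4),'mean ring diam %.1f mm'%(2000*f.x[2]))
def weight(n,C,c,zlo,zhi,r=.045):
    q=(np.hypot(C[...,0]-c[0],C[...,1]-c[1])<r)&(C[...,2]>zlo)&(C[...,2]<zhi); w=C[q]
    if len(w)<5: print(n,'none'); return
    (cx,cy),rad=cv2.minEnclosingCircle(w[:,:2].astype(np.float32)); print(n,len(w),'circle',round(cx,4),round(cy,4),'d %.1f'%(2000*rad),'mean',np.round(w.mean(0),4))
E
python3 - <<'E'
from h import *
K,T=wc("wrist"); p=cv2.imread("pics/w3.png"); C=np.load("pics/w3C.npy")
g=p.max(2); print(g[242,260:365:3])
dish("medium",p,K,T,(255,190,370,275),45)
# held weight knob
weight("held",C,(.542,-.2805),.12,.16,.02)
for u,v in [(310,290),(310,300),(310,330),(310,345),(310,380),(310,400)]: print(u,v,np.round(C[v,u],4))
E
```

```text
[127 128  27  21  13  66  62  64  66  58  59  60  53  66  63  61  64  64
  65  61  60  64  60  58  59  60  60  56  57  60  18  20  25 128 127]
medium 2067 centre [ 0.541  -0.2847] mean ring diam 47.3 mm
held 9600 circle 0.542 -0.2804 d 40.0 mean [ 0.5419 -0.2769  0.1322]
310 290 [ 0.541  -0.2681  0.0964]
310 300 [ 0.541  -0.2682  0.1043]
310 330 [ 0.5411 -0.2692  0.1225]
310 345 [ 0.5411 -0.2725  0.1256]
310 380 [ 0.5412 -0.2753  0.1386]
310 400 [ 0.5412 -0.2818  0.1388]
```

Request:
play_rows(steps=[{"claw": 2, "tx": 0.25, "ty": 2, "tz": 0, "ax": 0, "ay": 0, "az": 0}, {"claw": 2, "tx": 0.25, "ty": 4.5, "tz": 0, "ax": 0, "ay": 0, "az": 0}, {"claw": 2, "tx": 0.25, "ty": 6.3, "tz": 0, "ax": 0, "ay": 0, "az": 0}, {"claw": 2, "tx": 0.25, "ty": 7.2, "tz": 0, "ax": 0, "ay": 0, "az": 0}, {"claw": 2, "tx": 0.25, "ty": 7.8, "tz": 0, "ax": 0, "ay": 0, "az": 0}, {"claw": 2, "tx": 0.25, "ty": 8.1, "tz": 0, "ax": 0, "ay": 0, "az": 0}, {"claw": 2, "tx": 0.25, "ty": 8.2, "tz": 0, "ax": 0, "ay": 0, "az": 0}, {"claw": 2, "tx": 0.25, "ty": 8.2, "tz": 0, "ax": 0, "ay": 0, "az": 0}])

```text
time: 3.8
eef_pos: [0.5421, -0.2859, 0.0162]
tcp_rot: [0.5, -0.499, 0.501, -0.5]
contact_force: [0.2, -0.0, -1.7]
opening: 0.314
```

```bash
python3 - <<'E'
from h import *
rel(.542,-.2832,.0144)
K,T=wc("wrist"); p,d=cams.read_camera("wrist"); cv2.imwrite("pics/w4.png",p)
C=cloud(K,T,d); dish("m",p,K,T,(255,190,370,300),45)
for u,v in [(310,300),(310,330),(310,345),(310,380),(310,400)]: print(u,v,np.round(C[v,u],4))
rel(.542,-.2832,.0144)
E
```

```text
t=3.80 tcp [ 0.5421 -0.2859  0.0162] open 0.314 F [ 0.2 -0.  -1.7] q [-0.65  0.41  1.85 -0.    0.88 -0.65]
shift cm [-0.27  0.18 -0.01] turn [-0.07 -0.01  0.06]
m 2070 centre [ 0.5416 -0.2795] mean ring diam 43.8 mm
310 300 [ 0.5411 -0.2736  0.0233]
310 330 [ 0.5412 -0.2737  0.0431]
310 345 [ 0.5412 -0.2784  0.0438]
310 380 [ 0.5412 -0.2805  0.0579]
310 400 [ 0.5412 -0.2878  0.0572]
t=3.85 tcp [ 0.5423 -0.2859  0.0165] open 0.314 F [ 0.6  0.4 -0. ] q [-0.65  0.41  1.85 -0.    0.88 -0.65]
shift cm [-0.27  0.21 -0.03] turn [-0.09 -0.    0.08]
```

View pics/w4.png

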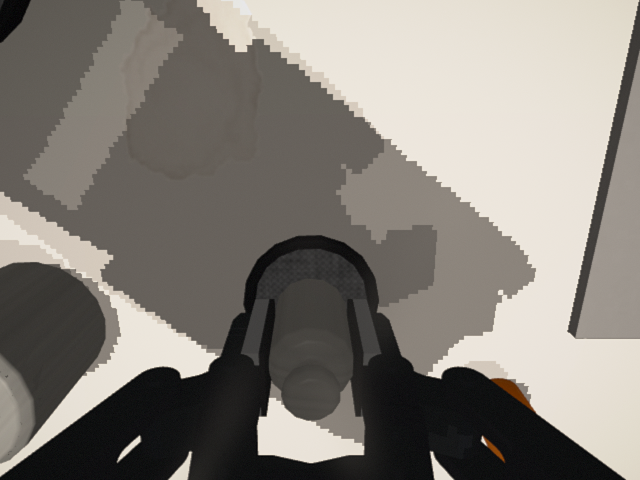

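Request:
play_rows(steps=[{"claw": 2, "tx": -0.3, "ty": 0, "tz": 0, "ax": 0, "ay": 0, "az": 0}, {"claw": 2, "tx": -0.3, "ty": 0.1, "tz": 0, "ax": 0, "ay": 0, "az": 0}, {"claw": 2, "tx": -0.3, "ty": 0.2, "tz": 0, "ax": 0, "ay": 0, "az": 0}, {"claw": 2, "tx": -0.3, "ty": 0.2, "tz": 0, "ax": 0, "ay": 0, "az": 0}, {"claw": 2, "tx": -0.3, "ty": 0.2, "tz": 0, "ax": 0, "ay": 0, "az": 0}])

```text
time: 4.27
eef_pos: [0.5422, -0.2821, 0.0144]
tcp_rot: [-0.5, 0.5, -0.5, 0.5]
contact_force: [-1.7, 2.5, 4.9]
opening: 0.312
```

Request:
play_rows(steps=[{"claw": 3.2, "tx": 0, "ty": 0, "tz": 0, "ax": 0, "ay": 0, "az": 0}, {"claw": 4, "tx": 0, "ty": 0, "tz": 0, "ax": 0, "ay": 0, "az": 0}, {"claw": 5, "tx": 0, "ty": 0, "tz": 0, "ax": 0, "ay": 0, "az": 0}, {"claw": 5, "tx": 0, "ty": 0, "tz": 0, "ax": 0, "ay": 0, "az": 0}, {"claw": 5, "tx": 0, "ty": -2, "tz": 0, "ax": 0, "ay": 0, "az": 0}, {"claw": 5, "tx": 0, "ty": -5, "tz": 0, "ax": 0, "ay": 0, "az": 0}, {"claw": 5, "tx": 0, "ty": -9, "tz": 0, "ax": 0, "ay": 0, "az": 0}, {"claw": 5, "tx": 0, "ty": -13, "tz": 0, "ax": 0, "ay": 0, "az": 0}, {"claw": 5, "tx": 0, "ty": -13, "tz": 0, "ax": 0, "ay": 0, "az": 0}, {"claw": 5, "tx": 0, "ty": -13, "tz": 0, "ax": 0, "ay": 0, "az": 0}])

```text
time: 5.1
eef_pos: [0.5436, -0.2836, 0.1473]
tcp_rot: [0.5, -0.497, 0.503, -0.5]
contact_force: [-1.4, -0.1, -1.0]
opening: 0.587
```

```bash
python3 - <<'E'
from h import *
rel(.558,-.421,.12)
K,T=wc("wrist"); p,d=cams.read_camera("wrist"); cv2.imwrite("pics/w5.png",p)
C=cloud(K,T,d); dish("m",p,K,T,(230,150,390,300),45)
weight("med",C,(.5415,-.284),.046,.07,.03)
E
```

```text
t=5.10 tcp [ 0.5436 -0.2836  0.1473] open 0.587 F [-1.4 -0.1 -1. ] q [-0.65  0.23  1.81 -0.    1.1  -0.65]
shift cm [13.72  2.81  1.42] turn [-0.36  0.01  0.28]
m 1898 centre [ 0.5419 -0.2843] mean ring diam 46.6 mm
med 670 circle 0.541 -0.2832 d 17.6 mean [ 0.5412 -0.2824  0.0556]
```

View pics/w5.png

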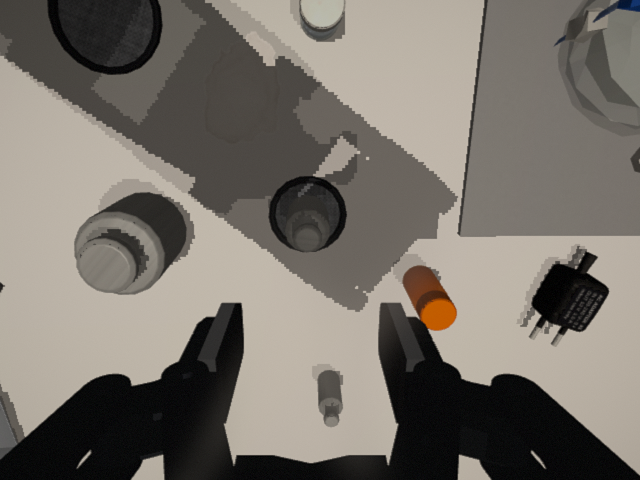

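Request:
play_rows(steps=[{"claw": 4, "tx": 3.5, "ty": 0.7, "tz": 0.4, "ax": 0, "ay": 0, "az": 0}, {"claw": 4, "tx": 7, "ty": 1.4, "tz": 0.8, "ax": 0, "ay": 0, "az": 0}, {"claw": 4, "tx": 10.5, "ty": 2.1, "tz": 1.1, "ax": 0, "ay": 0, "az": 0}, {"claw": 4, "tx": 13.7, "ty": 2.8, "tz": 1.4, "ax": 0, "ay": 0, "az": 0}, {"claw": 4, "tx": 13.7, "ty": 2.8, "tz": 1.4, "ax": 0, "ay": 0, "az": 0}, {"claw": 4, "tx": 13.7, "ty": 2.8, "tz": 1.4, "ax": 0, "ay": 0, "az": 0}, {"claw": 4, "tx": 13.7, "ty": 2.8, "tz": 1.4, "ax": 0, "ay": 0, "az": 0}])

```text
time: 5.73
eef_pos: [0.5547, -0.4179, 0.1128]
tcp_rot: [-0.5, 0.502, -0.498, 0.5]
contact_force: [0.2, 0.8, -0.1]
opening: 0.465
```

```bash
python3 - <<'E'
from h import *
rel(.558,-.421,.008)
K,T=wc("wrist"); p,d=cams.read_camera("wrist"); cv2.imwrite("pics/w6.png",p)
C=cloud(K,T,d)
weight("small knob",C,(.558,-.421),.042,.07,.03)
weight("small body",C,(.558,-.421),.008,.034,.03)
E
```

```text
t=5.73 tcp [ 0.5547 -0.4179  0.1128] open 0.465 F [ 0.2  0.8 -0.1] q [-0.79  0.44  1.61  0.    1.1  -0.79]
shift cm [ 0.35 10.48  0.36] turn [ 0.17 -0.01 -0.2 ]
small knob 335 circle 0.5578 -0.4223 d 10.2 mean [ 0.5577 -0.4206  0.0465]
small body 551 circle 0.5578 -0.4214 d 18.3 mean [ 0.5575 -0.4157  0.0247]
```

View pics/w6.png

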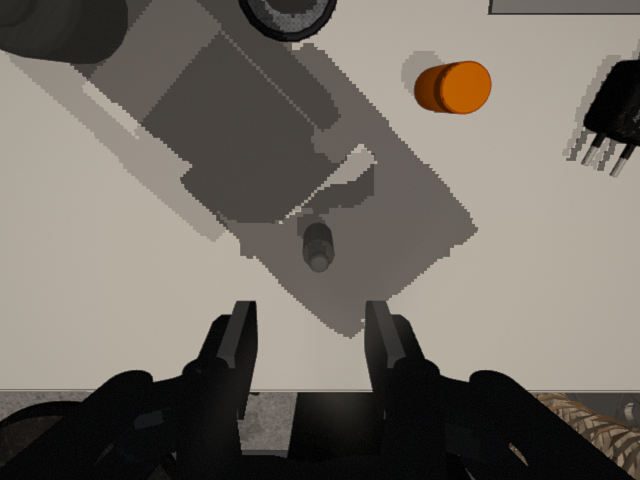

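```bash
python3 - <<'E'
from h import *
for i in range(4):
    rel(.5577,-.4215,.008); cams.read_camera("top")
E
```

```text
t=5.78 tcp [ 0.5551 -0.4176  0.1137] open 0.469 F [0.8 0.7 0.2] q [-0.79  0.44  1.61  0.    1.1  -0.79]
shift cm [ 0.42 10.57  0.28] turn [ 0.12  0.04 -0.14]
t=5.83 tcp [ 0.5555 -0.4175  0.1144] open 0.471 F [-0.   0.2 -1.4] q [-0.79  0.44  1.61  0.    1.1  -0.79]
shift cm [ 0.42 10.64  0.23] turn [ 0.07  0.07 -0.09]
t=5.88 tcp [ 0.5558 -0.4176  0.115 ] open 0.465 F [-1.   0.4  0.1] q [-0.79  0.44  1.61  0.    1.1  -0.79]
shift cm [ 0.4 10.7  0.2] turn [ 0.03  0.08 -0.05]
t=5.93 tcp [ 0.5559 -0.4178  0.1154] open 0.470 F [ 0.5 -0.2  0.8] q [-0.79  0.44  1.6   0.    1.1  -0.79]
shift cm [ 0.38 10.74  0.18] turn [ 0.01  0.09 -0.02]
```

Request:
play_rows(steps=[{"claw": 4, "tx": 0.3, "ty": 3, "tz": 0.2, "ax": 0, "ay": 0, "az": 0}, {"claw": 4, "tx": 0.3, "ty": 6, "tz": 0.2, "ax": 0, "ay": 0, "az": 0}, {"claw": 4, "tx": 0.3, "ty": 8.5, "tz": 0.2, "ax": 0, "ay": 0, "az": 0}, {"claw": 4, "tx": 0.3, "ty": 10, "tz": 0.2, "ax": 0, "ay": 0, "az": 0}, {"claw": 4, "tx": 0.3, "ty": 10.5, "tz": 0.2, "ax": 0, "ay": 0, "az": 0}, {"claw": 4, "tx": 0.3, "ty": 10.5, "tz": 0.2, "ax": 0, "ay": 0, "az": 0}, {"claw": 4, "tx": 0.3, "ty": 10.5, "tz": 0.2, "ax": 0, "ay": 0, "az": 0}, {"claw": 4, "tx": 0.3, "ty": 10.5, "tz": 0.2, "ax": 0, "ay": 0, "az": 0}, {"claw": 4, "tx": 0.3, "ty": 10.5, "tz": 0.2, "ax": 0, "ay": 0, "az": 0}])

```text
time: 6.73
eef_pos: [0.5589, -0.4232, 0.0128]
tcp_rot: [0.5, -0.499, 0.501, -0.5]
contact_force: [0.5, -0.1, -0.4]
opening: 0.467
```

Request:
play_rows(steps=[{"claw": 4, "tx": -0.1, "ty": 0.3, "tz": -0.1, "ax": 0, "ay": 0, "az": 0}, {"claw": 4, "tx": -0.1, "ty": 0.3, "tz": -0.1, "ax": 0, "ay": 0, "az": 0}, {"claw": 3, "tx": -0.1, "ty": 0.3, "tz": -0.1, "ax": 0, "ay": 0, "az": 0}, {"claw": 2, "tx": -0.1, "ty": 0.3, "tz": -0.1, "ax": 0, "ay": 0, "az": 0}, {"claw": 1, "tx": -0.1, "ty": 0.3, "tz": -0.1, "ax": 0, "ay": 0, "az": 0}, {"claw": 1, "tx": -0.1, "ty": 0.3, "tz": -0.1, "ax": 0, "ay": 0, "az": 0}, {"claw": 1, "tx": -0.1, "ty": 0.3, "tz": -0.1, "ax": 0, "ay": 0, "az": 0}, {"claw": 1, "tx": -0.1, "ty": 0.3, "tz": -0.1, "ax": 0, "ay": 0, "az": 0}], grip_force=40)

```text
time: 7.4
eef_pos: [0.5569, -0.4213, 0.0076]
tcp_rot: [0.5, -0.5, 0.5, -0.5]
contact_force: [0.0, -0.4, 1.1]
opening: 0.194
```

```bash
python3 - <<'E'
from h import *
rel(.52,-.2,.18)
rel(.566,.155,.18)
E
```

```text
t=7.40 tcp [ 0.5569 -0.4213  0.0076] open 0.194 F [ 0.  -0.4  1.1] q [-0.79  0.58  1.63  0.    0.94 -0.79]
shift cm [-22.12 -17.25  -3.68] turn [-0.02  0.01  0.02]
t=7.40 tcp [ 0.5569 -0.4213  0.0076] open 0.194 F [ 0.  -0.4  1.1] q [-0.79  0.58  1.63  0.    0.94 -0.79]
shift cm [-57.62 -17.26   0.92] turn [-0.02  0.01  0.02]
```

Request:
play_rows(steps=[{"claw": 1, "tx": 0, "ty": -1, "tz": 0, "ax": 0, "ay": 0, "az": 0}, {"claw": 1, "tx": 0, "ty": -4, "tz": 0, "ax": 0, "ay": 0, "az": 0}, {"claw": 1, "tx": 0, "ty": -7, "tz": 0, "ax": 0, "ay": 0, "az": 0}, {"claw": 1, "tx": -1, "ty": -10, "tz": -0.5, "ax": 0, "ay": 0, "az": 0}, {"claw": 1, "tx": -3, "ty": -13, "tz": -1, "ax": 0, "ay": 0, "az": 0}, {"claw": 1, "tx": -5, "ty": -15, "tz": -1.5, "ax": 0, "ay": 0, "az": 0}, {"claw": 1, "tx": -8, "ty": -16.5, "tz": -2, "ax": 0, "ay": 0, "az": 0}, {"claw": 1, "tx": -11, "ty": -17, "tz": -2.5, "ax": 0, "ay": 0, "az": 0}, {"claw": 1, "tx": -14, "ty": -17.2, "tz": -3, "ax": 0, "ay": 0, "az": 0}, {"claw": 1, "tx": -17, "ty": -17.2, "tz": -3.5, "ax": 0, "ay": 0, "az": 0}, {"claw": 1, "tx": -20, "ty": -17.2, "tz": -4, "ax": 0, "ay": 0, "az": 0}, {"claw": 1, "tx": -23, "ty": -17.2, "tz": -4, "ax": 0, "ay": 0, "az": 0}])

```text
time: 8.4
eef_pos: [0.5154, -0.1896, 0.1795]
tcp_rot: [-0.5, 0.5, -0.5, 0.5]
contact_force: [-0.2, 0.0, -1.3]
opening: 0.198
```

Request:
play_rows(steps=[{"claw": 1, "tx": -3, "ty": 0, "tz": 0, "ax": 0, "ay": 0, "az": 0}, {"claw": 1, "tx": -6, "ty": 0, "tz": 0, "ax": 0, "ay": 0, "az": 0}, {"claw": 1, "tx": -9, "ty": 0, "tz": 0, "ax": 0, "ay": 0, "az": 0}, {"claw": 1, "tx": -12, "ty": 0, "tz": 0, "ax": 0, "ay": 0, "az": 0}, {"claw": 1, "tx": -15, "ty": 0, "tz": 0, "ax": 0, "ay": 0, "az": 0}, {"claw": 1, "tx": -18, "ty": 0, "tz": 0, "ax": 0, "ay": 0, "az": 0}, {"claw": 1, "tx": -21, "ty": 0, "tz": 1, "ax": 0, "ay": 0, "az": 0}, {"claw": 1, "tx": -24, "ty": 0, "tz": 2, "ax": 0, "ay": 0, "az": 0}, {"claw": 1, "tx": -27, "ty": 0, "tz": 3, "ax": 0, "ay": 0, "az": 0}, {"claw": 1, "tx": -30, "ty": 0, "tz": 4, "ax": 0, "ay": 0, "az": 0}, {"claw": 1, "tx": -32, "ty": 2, "tz": 4.6, "ax": 0, "ay": 0, "az": 0}, {"claw": 1, "tx": -34, "ty": 4, "tz": 5, "ax": 0, "ay": 0, "az": 0}])

```text
time: 9.4
eef_pos: [0.5682, 0.1507, 0.141]
tcp_rot: [-0.499, 0.499, -0.501, 0.502]
contact_force: [-0.1, 0.3, -1.0]
opening: 0.195
```

Request:
play_rows(steps=[{"claw": 1, "tx": -0.4, "ty": 1, "tz": 0, "ax": 0, "ay": 0, "az": 0}, {"claw": 1, "tx": -0.4, "ty": 2, "tz": 0, "ax": 0, "ay": 0, "az": 0}, {"claw": 1, "tx": -0.4, "ty": 3, "tz": 0, "ax": 0, "ay": 0, "az": 0}, {"claw": 1, "tx": -0.4, "ty": 3, "tz": 0, "ax": 0, "ay": 0, "az": 0}, {"claw": 1, "tx": -0.4, "ty": 3, "tz": 0, "ax": 0, "ay": 0, "az": 0}, {"claw": 1, "tx": -0.4, "ty": 3, "tz": 0, "ax": 0, "ay": 0, "az": 0}, {"claw": 1, "tx": -0.4, "ty": 3, "tz": 0, "ax": 0, "ay": 0, "az": 0}])

```text
time: 9.98
eef_pos: [0.5675, 0.1522, 0.1106]
tcp_rot: [0.499, -0.5, 0.501, -0.5]
contact_force: [0.9, 0.1, -0.6]
opening: 0.194
```

```bash
python3 - <<'E'
from h import *
rel(.568,.155,.0106)
K,T=wc("wrist"); p,d=cams.read_camera("wrist"); cv2.imwrite("pics/w7.png",p)
C=cloud(K,T,d)
np.save("pics/w7C.npy",C)
rel(.568,.155,.0106)
print(np.round(T,4).tolist())
E
```

```text
t=9.98 tcp [0.5675 0.1522 0.1106] open 0.194 F [ 0.9  0.1 -0.6] q [ 0.09  0.22  1.89 -0.    1.03  0.09]
shift cm [-0.28 10.    0.03] turn [-0.12 -0.06 -0.01]
t=10.03 tcp [0.5674 0.1524 0.1105] open 0.193 F [ 0.   0.2 -0.9] q [ 0.09  0.22  1.89 -0.    1.03  0.09]
shift cm [-0.26 10.    0.04] turn [-0.12 -0.04 -0.01]
[[1.0, -0.0012, 0.0012, 0.5665], [-0.0008, -0.9488, -0.3158, 0.2334], [0.0015, 0.3158, -0.9488, 0.2524], [0.0, 0.0, 0.0, 1.0]]
```

View pics/w7.png

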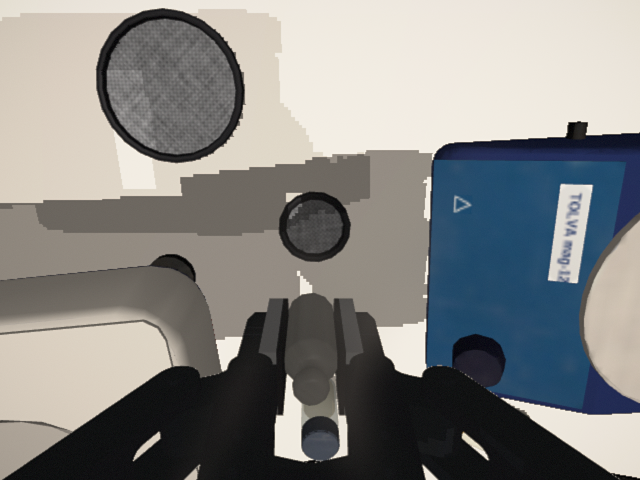

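```bash
python3 - <<'E'
from h import *
K,T=wc("wrist"); p=cv2.imread("pics/w7.png"); C=np.load("pics/w7C.npy")
dish("small",p,K,T,(272,185,357,265),50)
dish("largest",p,K,T,(90,4,250,166),50)
for u,v in [(310,305),(310,315),(310,330),(310,345),(310,360),(310,380),(312,390)]: print(u,v,np.round(C[v,u],4))
E
```

```text
small 1509 centre [0.5689 0.1566] mean ring diam 38.3 mm
largest 3582 centre [0.4911 0.2348] mean ring diam 73.9 mm
310 305 [0.5665 0.1606 0.114 ]
310 315 [0.5665 0.161  0.1221]
310 330 [0.5665 0.1603 0.1305]
310 345 [0.5665 0.1583 0.136 ]
310 360 [0.5665 0.156  0.1407]
310 380 [0.5665 0.156  0.1503]
312 390 [0.567  0.1525 0.15  ]
```

Request:
play_rows(steps=[{"claw": 1, "tx": -0.4, "ty": 2.5, "tz": 0.2, "ax": 0, "ay": 0, "az": 0}, {"claw": 1, "tx": -0.4, "ty": 5, "tz": 0.2, "ax": 0, "ay": 0, "az": 0}, {"claw": 1, "tx": -0.4, "ty": 7.5, "tz": 0.2, "ax": 0, "ay": 0, "az": 0}, {"claw": 1, "tx": -0.4, "ty": 8.8, "tz": 0.2, "ax": 0, "ay": 0, "az": 0}, {"claw": 1, "tx": -0.4, "ty": 9.4, "tz": 0.2, "ax": 0, "ay": 0, "az": 0}, {"claw": 1, "tx": -0.4, "ty": 9.6, "tz": 0.2, "ax": 0, "ay": 0, "az": 0}, {"claw": 1, "tx": -0.4, "ty": 9.6, "tz": 0.2, "ax": 0, "ay": 0, "az": 0}, {"claw": 1, "tx": -0.4, "ty": 9.6, "tz": 0.2, "ax": 0, "ay": 0, "az": 0}, {"claw": 1, "tx": -0.4, "ty": 9.6, "tz": 0.2, "ax": 0, "ay": 0, "az": 0}])

```text
time: 10.78
eef_pos: [0.57, 0.157, 0.0151]
tcp_rot: [-0.499, 0.499, -0.501, 0.501]
contact_force: [1.0, -0.9, -0.3]
opening: 0.199
```

```bash
python3 - <<'E'
from h import *
rel(.5695,.157,.0106)
K,T=wc("wrist"); p,d=cams.read_camera("wrist"); cv2.imwrite("pics/w8.png",p)
C=cloud(K,T,d)
for u,v in [(310,305),(310,315),(310,330),(310,345),(310,360),(310,380),(312,390)]: print(u,v,np.round(C[v,u],4))
rel(.5695,.157,.0106)
E
```

```text
t=10.78 tcp [0.57   0.157  0.0151] open 0.199 F [ 1.  -0.9 -0.3] q [0.1  0.37 1.91 0.   0.86 0.1 ]
shift cm [ 0.    0.45 -0.05] turn [-0.18  0.01 -0.02]
310 305 [0.569  0.1651 0.0179]
310 315 [0.569  0.165  0.0251]
310 330 [0.569  0.165  0.0348]
310 345 [0.569  0.1642 0.0422]
310 360 [0.569  0.1602 0.0442]
310 380 [0.569  0.1608 0.0547]
312 390 [0.5695 0.1577 0.055 ]
t=10.83 tcp [0.5698 0.157  0.0149] open 0.198 F [-0.2 -0.5 -0.6] q [0.1  0.37 1.91 0.   0.86 0.1 ]
shift cm [ 0.    0.43 -0.03] turn [-0.16  0.01 -0.02]
```

Weight axis (0.569, 0.156) is over the dish centre; lower the last 4 mm.

Request:
play_rows(steps=[{"claw": 1, "tx": 0, "ty": 0.2, "tz": 0, "ax": 0, "ay": 0, "az": 0}, {"claw": 1, "tx": 0, "ty": 0.4, "tz": 0, "ax": 0, "ay": 0, "az": 0}, {"claw": 1, "tx": 0, "ty": 0.45, "tz": 0, "ax": 0, "ay": 0, "az": 0}, {"claw": 1, "tx": 0, "ty": 0.45, "tz": 0, "ax": 0, "ay": 0, "az": 0}, {"claw": 1, "tx": 0, "ty": 0.45, "tz": 0, "ax": 0, "ay": 0, "az": 0}, {"claw": 1, "tx": 0, "ty": 0.45, "tz": 0, "ax": 0, "ay": 0, "az": 0}])

```text
time: 11.33
eef_pos: [0.5694, 0.157, 0.0105]
tcp_rot: [-0.5, 0.5, -0.5, 0.5]
contact_force: [-2.8, -0.6, 6.4]
opening: 0.195
```

Request:
play_rows(steps=[{"claw": 2.2, "tx": 0, "ty": 0, "tz": 0, "ax": 0, "ay": 0, "az": 0}, {"claw": 3, "tx": 0, "ty": 0, "tz": 0, "ax": 0, "ay": 0, "az": 0}, {"claw": 4, "tx": 0, "ty": 0, "tz": 0, "ax": 0, "ay": 0, "az": 0}, {"claw": 4, "tx": 0, "ty": 0, "tz": 0, "ax": 0, "ay": 0, "az": 0}, {"claw": 4, "tx": 0, "ty": -2, "tz": 0, "ax": 0, "ay": 0, "az": 0}, {"claw": 4, "tx": 0, "ty": -5, "tz": 0, "ax": 0, "ay": 0, "az": 0}, {"claw": 4, "tx": 0, "ty": -9, "tz": 0, "ax": 0, "ay": 0, "az": 0}, {"claw": 4, "tx": 0, "ty": -13, "tz": 0, "ax": 0, "ay": 0, "az": 0}, {"claw": 4, "tx": 0, "ty": -14, "tz": 0, "ax": 0, "ay": 0, "az": 0}, {"claw": 4, "tx": 0, "ty": -14, "tz": 0, "ax": 0, "ay": 0, "az": 0}, {"claw": 4, "tx": 0, "ty": -14, "tz": 0, "ax": 0, "ay": 0, "az": 0}])

```text
time: 12.25
eef_pos: [0.5686, 0.1569, 0.1488]
tcp_rot: [-0.5, 0.5, -0.5, 0.5]
contact_force: [-0.9, -0.4, -1.3]
opening: 0.469
```

```bash
python3 - <<'E'
from h import *
rel(.5275,.346,.15)
K,T=wc("wrist"); p,d=cams.read_camera("wrist"); cv2.imwrite("pics/w9.png",p)
C=cloud(K,T,d)
weight("small knob",C,(.569,.157),.042,.07,.03)
weight("small body",C,(.569,.157),.009,.035,.02)
E
```

```text
t=12.25 tcp [0.5686 0.1569 0.1488] open 0.469 F [-0.9 -0.4 -1.3] q [0.1  0.18 1.86 0.   1.1  0.1 ]
shift cm [-18.91  -0.12  -4.11] turn [-0.04  0.01 -0.  ]
small knob 264 circle 0.5687 0.1551 d 9.9 mean [0.5685 0.1573 0.0496]
small body 287 circle 0.5685 0.1567 d 18.1 mean [0.5682 0.1633 0.0231]
```

View pics/w9.png

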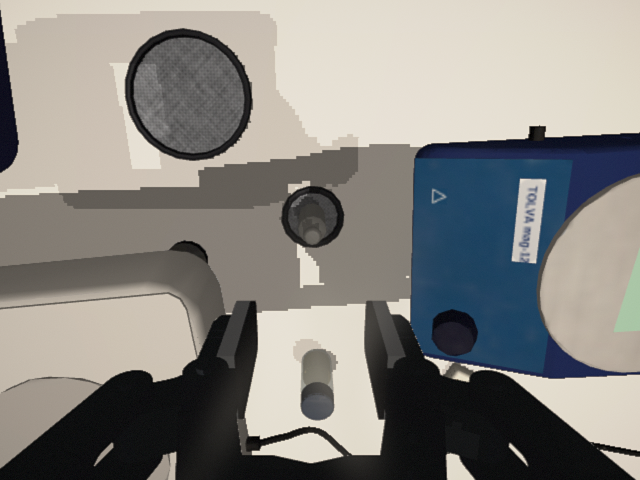

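Request:
play_rows(steps=[{"claw": 6.5, "tx": -3.5, "ty": 0, "tz": -0.8, "ax": 0, "ay": 0, "az": 0}, {"claw": 6.5, "tx": -7.5, "ty": 0, "tz": -1.6, "ax": 0, "ay": 0, "az": 0}, {"claw": 6.5, "tx": -11.5, "ty": 0, "tz": -2.5, "ax": 0, "ay": 0, "az": 0}, {"claw": 6.5, "tx": -15.5, "ty": 0, "tz": -3.4, "ax": 0, "ay": 0, "az": 0}, {"claw": 6.5, "tx": -18, "ty": 0, "tz": -4, "ax": 0, "ay": 0, "az": 0}, {"claw": 6.5, "tx": -18.9, "ty": 0, "tz": -4.1, "ax": 0, "ay": 0, "az": 0}, {"claw": 6.5, "tx": -18.9, "ty": 0, "tz": -4.1, "ax": 0, "ay": 0, "az": 0}, {"claw": 6.5, "tx": -18.9, "ty": 0, "tz": -4.1, "ax": 0, "ay": 0, "az": 0}, {"claw": 6.5, "tx": -18.9, "ty": 0, "tz": -4.1, "ax": 0, "ay": 0, "az": 0}, {"claw": 6.5, "tx": -18.9, "ty": 0, "tz": -4.1, "ax": 0, "ay": 0, "az": 0}])

```text
time: 13.13
eef_pos: [0.5279, 0.3442, 0.1481]
tcp_rot: [-0.5, 0.501, -0.5, 0.499]
contact_force: [0.5, 0.2, 1.1]
opening: 0.76
```

```bash
python3 - <<'E'
from h import *
rel(.5275,.346,.011)
K,T=wc("wrist"); p,d=cams.read_camera("wrist"); cv2.imwrite("pics/w10.png",p)
C=cloud(K,T,d)
weight("large knob",C,(.5275,.346),.056,.08,.03)
weight("large body",C,(.5275,.346),.012,.04,.03)
rel(.5275,.346,.011)
E
```

```text
t=13.13 tcp [0.5279 0.3442 0.1481] open 0.760 F [0.5 0.2 1.1] q [ 0.42  0.27  1.76 -0.    1.12  0.42]
shift cm [-0.19 13.71 -0.03] turn [ 0.06 -0.1   0.05]
large knob 1415 circle 0.5266 0.3462 d 25.0 mean [0.5267 0.3471 0.0607]
large body 536 circle 0.5265 0.3508 d 38.7 mean [0.5269 0.3625 0.0265]
t=13.18 tcp [0.5281 0.3443 0.1484] open 0.760 F [-0.5 -0.5  0.5] q [ 0.42  0.27  1.76 -0.    1.12  0.42]
shift cm [-0.18 13.74 -0.05] turn [ 0.03 -0.11  0.03]
```

View pics/w10.png

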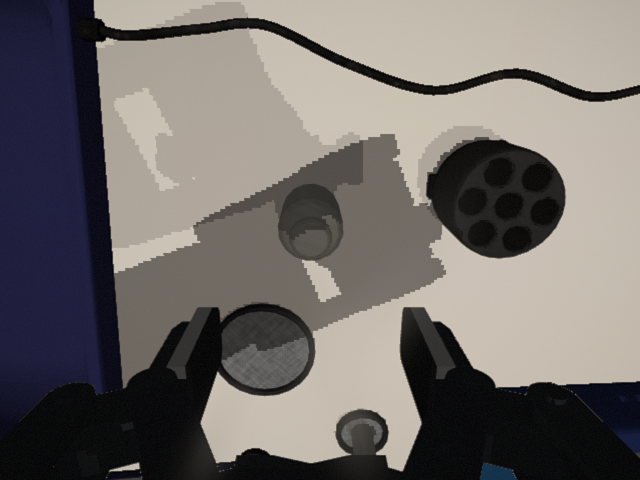

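```bash
python3 - <<'E'
from h import *
K,T=wc("top"); d=np.load("pics/top0.npy"); C=cloud(K,T,d)
q=(C[...,0]>.555)&(C[...,0]<.72)&(C[...,1]>.27)&(C[...,1]<.45)&(C[...,2]>.012)&(d>0)
w=C[q]; print(w.min(0),w.max(0))
E
```

```text
[0.566196   0.3307617  0.01204187] [0.71607395 0.43563712 0.06069032]
```

```bash
python3 - <<'E'
from h import *
K,T=wc("top"); d=np.load("pics/top0.npy"); C=cloud(K,T,d)
q=(C[...,0]>.53)&(C[...,0]<.72)&(C[...,1]>.27)&(C[...,1]<.45)&(C[...,2]>.035)&(d>0)
w=C[q]
w=w[np.hypot(w[:,0]-.528,w[:,1]-.346)>.026]
for x in np.arange(.54,.7,.01):
    a=w[(w[:,0]>=x)&(w[:,0]<x+.01)]
    if len(a): print('%.2f'%x,len(a),a.min(0).round(3),a.max(0).round(3))
E
```

```text
0.60 33 [0.606 0.354 0.035] [0.61  0.376 0.058]
0.61 96 [0.61  0.338 0.035] [0.62  0.388 0.059]
0.62 111 [0.62  0.333 0.035] [0.63  0.394 0.06 ]
0.63 136 [0.63  0.331 0.036] [0.64  0.396 0.06 ]
0.64 110 [0.64  0.332 0.036] [0.65  0.396 0.059]
0.65 100 [0.65  0.334 0.036] [0.66  0.393 0.061]
0.66 87 [0.66  0.343 0.036] [0.67  0.388 0.059]
0.67 1 [0.67  0.366 0.055] [0.67  0.366 0.055]
```

Request:
play_rows(steps=[{"claw": 6.5, "tx": -0.2, "ty": 4, "tz": -0.1, "ax": 0, "ay": 0, "az": 0}, {"claw": 6.5, "tx": -0.2, "ty": 7.5, "tz": -0.1, "ax": 0, "ay": 0, "az": 0}, {"claw": 6.5, "tx": -0.2, "ty": 10.5, "tz": -0.1, "ax": 0, "ay": 0, "az": 0}, {"claw": 6.5, "tx": -0.2, "ty": 12.5, "tz": -0.1, "ax": 0, "ay": 0, "az": 0}, {"claw": 6.5, "tx": -0.2, "ty": 13.5, "tz": -0.1, "ax": 0, "ay": 0, "az": 0}, {"claw": 6.5, "tx": -0.2, "ty": 13.7, "tz": -0.1, "ax": 0, "ay": 0, "az": 0}, {"claw": 6.5, "tx": -0.2, "ty": 13.7, "tz": -0.1, "ax": 0, "ay": 0, "az": 0}, {"claw": 6.5, "tx": -0.2, "ty": 13.7, "tz": -0.1, "ax": 0, "ay": 0, "az": 0}, {"claw": 6.5, "tx": -0.2, "ty": 13.7, "tz": -0.1, "ax": 0, "ay": 0, "az": 0}], grip_force=70)

```text
time: 13.93
eef_pos: [0.5283, 0.3485, 0.0142]
tcp_rot: [-0.499, 0.5, -0.501, 0.501]
contact_force: [0.1, 0.1, 0.3]
opening: 0.761
```

Request:
play_rows(steps=[{"claw": 6.5, "tx": 0.2, "ty": 0, "tz": -0.1, "ax": 0, "ay": 0, "az": 0}, {"claw": 5.5, "tx": 0.2, "ty": 0, "tz": -0.1, "ax": 0, "ay": 0, "az": 0}, {"claw": 4.5, "tx": 0.2, "ty": 0, "tz": -0.1, "ax": 0, "ay": 0, "az": 0}, {"claw": 3.5, "tx": 0.2, "ty": 0, "tz": -0.1, "ax": 0, "ay": 0, "az": 0}, {"claw": 3, "tx": 0.2, "ty": 0, "tz": -0.1, "ax": 0, "ay": 0, "az": 0}, {"claw": 3, "tx": 0.2, "ty": 0, "tz": -0.1, "ax": 0, "ay": 0, "az": 0}, {"claw": 3, "tx": 0.2, "ty": 0, "tz": -0.1, "ax": 0, "ay": 0, "az": 0}, {"claw": 3, "tx": 0.2, "ty": 0, "tz": -0.1, "ax": 0, "ay": 0, "az": 0}, {"claw": 3, "tx": 0.2, "ty": 0, "tz": -0.1, "ax": 0, "ay": 0, "az": 0}], grip_force=70)

```text
time: 14.68
eef_pos: [0.5269, 0.3462, 0.0132]
tcp_rot: [-0.499, 0.499, -0.5, 0.501]
contact_force: [2.1, -0.7, 5.5]
opening: 0.451
```

```bash
python3 - <<'E'
from h import *
rel(.47,-.17,.20)
E
```

```text
t=14.68 tcp [0.5269 0.3462 0.0132] open 0.451 F [ 2.1 -0.7  5.5] q [ 0.42  0.45  1.81 -0.    0.88  0.42]
shift cm [ 51.61 -18.74  -5.65] turn [-0.15  0.02 -0.05]
```

Request:
play_rows(steps=[{"claw": 3, "tx": 0, "ty": -0.7, "tz": 0, "ax": 0, "ay": 0, "az": 0}, {"claw": 3, "tx": 0, "ty": -2.5, "tz": 0, "ax": 0, "ay": 0, "az": 0}, {"claw": 3, "tx": 0, "ty": -5, "tz": 0, "ax": 0, "ay": 0, "az": 0}, {"claw": 3, "tx": 0, "ty": -7.5, "tz": 0, "ax": 0, "ay": 0, "az": 0}, {"claw": 3, "tx": 0.7, "ty": -10, "tz": 0, "ax": 0, "ay": 0, "az": 0}, {"claw": 3, "tx": 2, "ty": -12.5, "tz": 0, "ax": 0, "ay": 0, "az": 0}, {"claw": 3, "tx": 4, "ty": -15, "tz": 0, "ax": 0, "ay": 0, "az": 0}, {"claw": 3, "tx": 6, "ty": -17, "tz": -0.5, "ax": 0, "ay": 0, "az": 0}, {"claw": 3, "tx": 8.5, "ty": -18.3, "tz": -1, "ax": 0, "ay": 0, "az": 0}, {"claw": 3, "tx": 11.5, "ty": -18.7, "tz": -1.5, "ax": 0, "ay": 0, "az": 0}, {"claw": 3, "tx": 14.5, "ty": -18.7, "tz": -2, "ax": 0, "ay": 0, "az": 0}, {"claw": 3, "tx": 17.5, "ty": -18.7, "tz": -2, "ax": 0, "ay": 0, "az": 0}])

```text
time: 15.68
eef_pos: [0.5026, 0.1699, 0.1968]
tcp_rot: [0.502, -0.501, 0.498, -0.499]
contact_force: [0.7, 0.2, -5.1]
opening: 0.447
```

Request:
play_rows(steps=[{"claw": 3, "tx": 3, "ty": 0, "tz": 0, "ax": 0, "ay": 0, "az": 0}, {"claw": 3, "tx": 6, "ty": 0, "tz": 0, "ax": 0, "ay": 0, "az": 0}, {"claw": 3, "tx": 9, "ty": 0, "tz": 0, "ax": 0, "ay": 0, "az": 0}, {"claw": 3, "tx": 12, "ty": 0, "tz": 0, "ax": 0, "ay": 0, "az": 0}, {"claw": 3, "tx": 15, "ty": 0, "tz": -0.5, "ax": 0, "ay": 0, "az": 0}, {"claw": 3, "tx": 18, "ty": 0, "tz": -1.2, "ax": 0, "ay": 0, "az": 0}, {"claw": 3, "tx": 21, "ty": 0, "tz": -2, "ax": 0, "ay": 0, "az": 0}, {"claw": 3, "tx": 24, "ty": 0, "tz": -3, "ax": 0, "ay": 0, "az": 0}, {"claw": 3, "tx": 27, "ty": 0, "tz": -4.2, "ax": 0, "ay": 0, "az": 0}, {"claw": 3, "tx": 29.5, "ty": 0, "tz": -5.6, "ax": 0, "ay": 0, "az": 0}, {"claw": 3, "tx": 31.5, "ty": 0, "tz": -7, "ax": 0, "ay": 0, "az": 0}, {"claw": 3, "tx": 33, "ty": 0, "tz": -8.5, "ax": 0, "ay": 0, "az": 0}])

```text
time: 16.68
eef_pos: [0.4183, -0.1595, 0.1965]
tcp_rot: [-0.5, 0.502, -0.498, 0.499]
contact_force: [0.2, 0.4, -4.5]
opening: 0.451
```

Request:
play_rows(steps=[{"claw": 3, "tx": 0, "ty": 1.5, "tz": 0, "ax": 0, "ay": 0, "az": 0}, {"claw": 3, "tx": 0, "ty": 3.5, "tz": 0, "ax": 0, "ay": 0, "az": 0}, {"claw": 3, "tx": 0, "ty": 5.5, "tz": 0, "ax": 0, "ay": 0, "az": 0}, {"claw": 3, "tx": 0, "ty": 7, "tz": 0, "ax": 0, "ay": 0, "az": 0}, {"claw": 3, "tx": 0, "ty": 8, "tz": 0, "ax": 0, "ay": 0, "az": 0}, {"claw": 3, "tx": 0, "ty": 8, "tz": 0, "ax": 0, "ay": 0, "az": 0}, {"claw": 3, "tx": 0, "ty": 8, "tz": 0, "ax": 0, "ay": 0, "az": 0}, {"claw": 3, "tx": 0, "ty": 8, "tz": 0, "ax": 0, "ay": 0, "az": 0}, {"claw": 3, "tx": 0, "ty": 8, "tz": 0, "ax": 0, "ay": 0, "az": 0}, {"claw": 3, "tx": 0, "ty": 8, "tz": 0, "ax": 0, "ay": 0, "az": 0}])

```text
time: 17.52
eef_pos: [0.4214, -0.1595, 0.12]
tcp_rot: [0.5, -0.499, 0.501, -0.5]
contact_force: [0.3, 0.8, -5.4]
opening: 0.451
```

```bash
python3 - <<'E'
from h import *
rel(.4214,-.1592,.0165)
K,T=wc("wrist"); p,d=cams.read_camera("wrist"); cv2.imwrite("pics/w11.png",p)
C=cloud(K,T,d); np.save("pics/w11C.npy",C)
for v in range(270,420,15): print(v,np.round(C[v,310],4))
rel(.4214,-.1592,.0165)
E
```

```text
t=17.52 tcp [ 0.4214 -0.1595  0.12  ] open 0.451 F [ 0.3  0.8 -5.4] q [-0.59 -0.09  2.21  0.    1.03 -0.59]
shift cm [-0.04 10.35 -0.02] turn [-0.11  0.02  0.07]
270 [ 0.4204 -0.1398  0.1178]
285 [ 0.4204 -0.1403  0.1295]
300 [ 0.4204 -0.1395  0.1422]
315 [ 0.4204 -0.1402  0.1502]
330 [ 0.4204 -0.144   0.1523]
345 [ 0.4204 -0.1478  0.154 ]
360 [ 0.4204 -0.1515  0.156 ]
375 [ 0.4204 -0.1482  0.1675]
390 [ 0.4204 -0.1518  0.1688]
405 [ 0.4204 -0.1572  0.168 ]
t=17.57 tcp [ 0.4213 -0.1595  0.1199] open 0.452 F [ 0.4 -0.1 -4.5] q [-0.59 -0.09  2.21  0.    1.03 -0.59]
shift cm [-0.04 10.34 -0.  ] turn [-0.09  0.02  0.06]
```

View pics/w11.png

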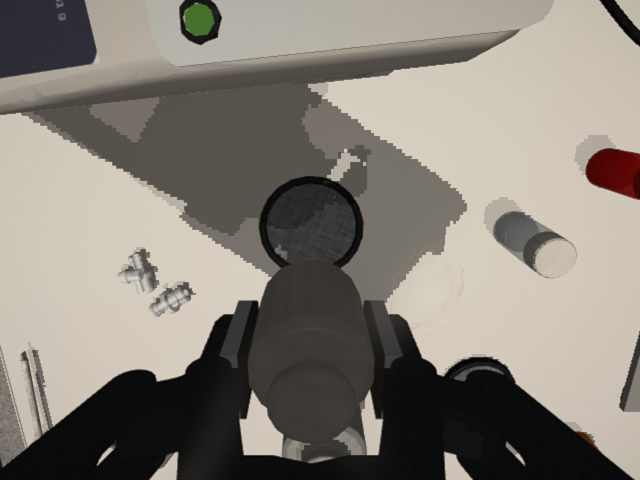

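```bash
python3 - <<'E'
from h import *
K,T=wc("wrist"); p=cv2.imread("pics/w11.png")
dish("large",p,K,T,(250,170,372,258),40)
E
```

```text
large 2072 centre [ 0.421  -0.1597] mean ring diam 59.2 mm
```

Already on centre. Lower.

Request:
play_rows(steps=[{"claw": 3, "tx": 0, "ty": 2, "tz": 0, "ax": 0, "ay": 0, "az": 0}, {"claw": 3, "tx": 0, "ty": 4.5, "tz": 0, "ax": 0, "ay": 0, "az": 0}, {"claw": 3, "tx": 0, "ty": 7, "tz": 0, "ax": 0, "ay": 0, "az": 0}, {"claw": 3, "tx": 0, "ty": 8.8, "tz": 0, "ax": 0, "ay": 0, "az": 0}, {"claw": 3, "tx": 0, "ty": 9.6, "tz": 0, "ax": 0, "ay": 0, "az": 0}, {"claw": 3, "tx": 0, "ty": 9.9, "tz": 0, "ax": 0, "ay": 0, "az": 0}, {"claw": 3, "tx": 0, "ty": 9.9, "tz": 0, "ax": 0, "ay": 0, "az": 0}, {"claw": 3, "tx": 0, "ty": 9.9, "tz": 0, "ax": 0, "ay": 0, "az": 0}, {"claw": 3, "tx": 0, "ty": 9.9, "tz": 0, "ax": 0, "ay": 0, "az": 0}, {"claw": 3, "tx": 0, "ty": 9.9, "tz": 0, "ax": 0, "ay": 0, "az": 0}])

```text
time: 18.4
eef_pos: [0.4217, -0.1598, 0.0212]
tcp_rot: [0.5, -0.499, 0.501, -0.5]
contact_force: [0.1, 0.0, -4.5]
opening: 0.448
```

```bash
python3 - <<'E'
from h import *
K,T=wc("wrist"); p,d=cams.read_camera("wrist"); cv2.imwrite("pics/w12.png",p)
C=cloud(K,T,d)
for v in range(270,420,15): print(v,np.round(C[v,310],4))
rel(.421,-.159,.016)
E
```

```text
270 [ 0.4207 -0.1401  0.0193]
285 [ 0.4207 -0.1404  0.0313]
300 [ 0.4207 -0.1403  0.0423]
315 [ 0.4207 -0.1406  0.0512]
330 [ 0.4207 -0.144   0.054 ]
345 [ 0.4207 -0.1481  0.0553]
360 [ 0.4207 -0.1521  0.0569]
375 [ 0.4207 -0.1486  0.0684]
390 [ 0.4207 -0.1524  0.0696]
405 [ 0.4207 -0.1579  0.0686]
t=18.45 tcp [ 0.4215 -0.1597  0.021 ] open 0.458 F [ 0.3  0.5 -4.7] q [-0.59  0.09  2.25 -0.    0.8  -0.59]
shift cm [-0.07  0.5  -0.05] turn [-0.12  0.01  0.08]
```

Request:
play_rows(steps=[{"claw": 3, "tx": 0, "ty": 0.2, "tz": 0, "ax": 0, "ay": 0, "az": 0}, {"claw": 3, "tx": 0, "ty": 0.35, "tz": 0, "ax": 0, "ay": 0, "az": 0}, {"claw": 3, "tx": 0, "ty": 0.45, "tz": 0, "ax": 0, "ay": 0, "az": 0}, {"claw": 3, "tx": 0, "ty": 0.5, "tz": 0, "ax": 0, "ay": 0, "az": 0}, {"claw": 3, "tx": 0, "ty": 0.5, "tz": 0, "ax": 0, "ay": 0, "az": 0}, {"claw": 3, "tx": 0, "ty": 0.5, "tz": 0, "ax": 0, "ay": 0, "az": 0}])

```text
time: 18.95
eef_pos: [0.4209, -0.1593, 0.0161]
tcp_rot: [0.5, -0.5, 0.5, -0.5]
contact_force: [-5.3, 1.5, 6.4]
opening: 0.449
```

Request:
play_rows(steps=[{"claw": 4.4, "tx": 0, "ty": 0, "tz": 0, "ax": 0, "ay": 0, "az": 0}, {"claw": 5.2, "tx": 0, "ty": 0, "tz": 0, "ax": 0, "ay": 0, "az": 0}, {"claw": 6.2, "tx": 0, "ty": 0, "tz": 0, "ax": 0, "ay": 0, "az": 0}, {"claw": 6.2, "tx": 0, "ty": 0, "tz": 0, "ax": 0, "ay": 0, "az": 0}, {"claw": 6.2, "tx": 0, "ty": -2, "tz": 0, "ax": 0, "ay": 0, "az": 0}, {"claw": 6.2, "tx": 0, "ty": -5, "tz": 0, "ax": 0, "ay": 0, "az": 0}, {"claw": 6.2, "tx": 0, "ty": -9, "tz": 0, "ax": 0, "ay": 0, "az": 0}, {"claw": 6.2, "tx": 0, "ty": -13, "tz": 0, "ax": 0, "ay": 0, "az": 0}, {"claw": 6.2, "tx": 0, "ty": -14, "tz": 0, "ax": 0, "ay": 0, "az": 0}, {"claw": 6.2, "tx": 0, "ty": -14, "tz": 0, "ax": 0, "ay": 0, "az": 0}, {"claw": 6.2, "tx": 0, "ty": -14, "tz": 0, "ax": 0, "ay": 0, "az": 0}])

```text
time: 19.87
eef_pos: [0.4207, -0.1592, 0.1548]
tcp_rot: [0.5, -0.5, 0.5, -0.5]
contact_force: [0.1, -0.3, -0.3]
opening: 0.722
```

```bash
python3 - <<'E'
from h import *
rel(.4305,-.294,.15)
K,T=wc("wrist"); p,d=cams.read_camera("wrist"); cv2.imwrite("pics/w13.png",p)
C=cloud(K,T,d)
weight("large knob",C,(.421,-.1595),.058,.08,.03)
weight("largest knob",C,(.431,-.294),.064,.09,.03)
E
```

```text
t=19.87 tcp [ 0.4207 -0.1592  0.1548] open 0.722 F [ 0.1 -0.3 -0.3] q [-0.59 -0.15  2.18 -0.    1.11 -0.59]
shift cm [13.48  0.49  0.97] turn [-0.05  0.01  0.03]
large knob 1376 circle 0.42 -0.1593 d 25.2 mean [ 0.4199 -0.1582  0.0636]
largest knob 1670 circle 0.429 -0.2944 d 34.1 mean [ 0.429  -0.2921  0.0683]
```

View pics/w13.png

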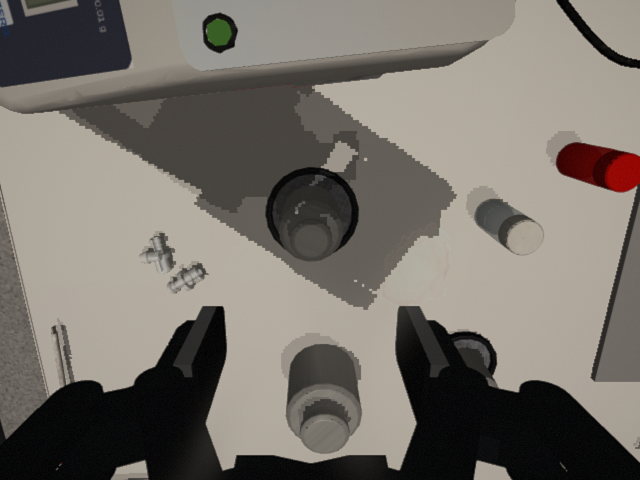

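Request:
play_rows(steps=[{"claw": 8, "tx": 3.5, "ty": 0, "tz": 0.2, "ax": 0, "ay": 0, "az": 0}, {"claw": 8, "tx": 7, "ty": 0, "tz": 0.5, "ax": 0, "ay": 0, "az": 0}, {"claw": 8, "tx": 10.5, "ty": 0, "tz": 0.8, "ax": 0, "ay": 0, "az": 0}, {"claw": 8, "tx": 13, "ty": 0, "tz": 0.9, "ax": 0, "ay": 0, "az": 0}, {"claw": 8, "tx": 13.5, "ty": 0.5, "tz": 0.9, "ax": 0, "ay": 0, "az": 0}, {"claw": 8, "tx": 13.5, "ty": 0.5, "tz": 0.9, "ax": 0, "ay": 0, "az": 0}, {"claw": 8, "tx": 13.5, "ty": 0.5, "tz": 0.9, "ax": 0, "ay": 0, "az": 0}, {"claw": 8, "tx": 13.5, "ty": 0.5, "tz": 0.9, "ax": 0, "ay": 0, "az": 0}, {"claw": 8, "tx": 13.5, "ty": 0.5, "tz": 0.9, "ax": 0, "ay": 0, "az": 0}, {"claw": 8, "tx": 13.5, "ty": 0.5, "tz": 0.9, "ax": 0, "ay": 0, "az": 0}], grip_force=100)

```text
time: 20.75
eef_pos: [0.4297, -0.293, 0.1497]
tcp_rot: [-0.5, 0.5, -0.499, 0.5]
contact_force: [0.3, 0.0, 0.1]
opening: 0.938
```

```bash
python3 - <<'E'
from h import *
K,T=wc("wrist"); p,d=cams.read_camera("wrist"); cv2.imwrite("pics/w14.png",p)
C=cloud(K,T,d)
weight("largest knob",C,(.431,-.294),.064,.09,.03)
weight("largest shoulder",C,(.431,-.294),.049,.06,.035)
rel(.4295,-.2945,.012)
E
```

```text
largest knob 2650 circle 0.429 -0.2949 d 34.0 mean [ 0.4291 -0.2936  0.0687]
largest shoulder 3189 circle 0.4291 -0.2948 d 54.1 mean [ 0.429  -0.2882  0.052 ]
t=20.80 tcp [ 0.4298 -0.2932  0.1499] open 0.936 F [-0.3 -0.  -0.2] q [-0.79  0.03  2.02  0.    1.09 -0.8 ]
shift cm [ 0.13 13.79 -0.03] turn [-0.01  0.08  0.  ]
```

View pics/w14.png

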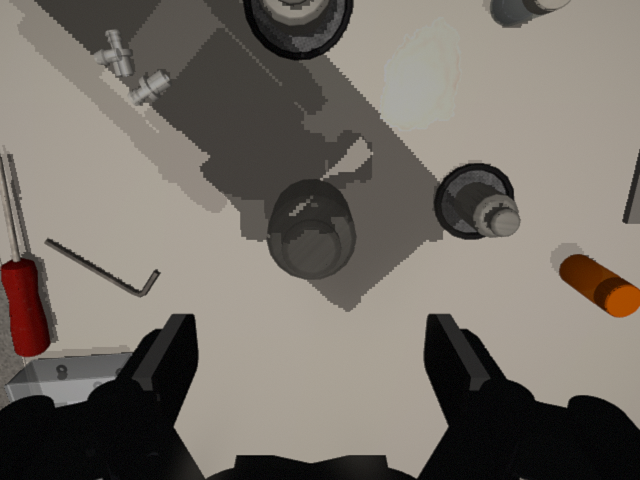

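Request:
play_rows(steps=[{"claw": 8, "tx": 0.1, "ty": 3.5, "tz": 0, "ax": 0, "ay": 0, "az": 0}, {"claw": 8, "tx": 0.1, "ty": 7, "tz": 0, "ax": 0, "ay": 0, "az": 0}, {"claw": 8, "tx": 0.1, "ty": 10, "tz": 0, "ax": 0, "ay": 0, "az": 0}, {"claw": 8, "tx": 0.1, "ty": 12.5, "tz": 0, "ax": 0, "ay": 0, "az": 0}, {"claw": 8, "tx": 0.1, "ty": 13.6, "tz": 0, "ax": 0, "ay": 0, "az": 0}, {"claw": 8, "tx": 0.1, "ty": 13.8, "tz": 0, "ax": 0, "ay": 0, "az": 0}, {"claw": 8, "tx": 0.1, "ty": 13.8, "tz": 0, "ax": 0, "ay": 0, "az": 0}, {"claw": 8, "tx": 0.1, "ty": 13.8, "tz": 0, "ax": 0, "ay": 0, "az": 0}, {"claw": 8, "tx": 0.1, "ty": 13.8, "tz": 0, "ax": 0, "ay": 0, "az": 0}, {"claw": 8, "tx": 0.1, "ty": 13.8, "tz": 0, "ax": 0, "ay": 0, "az": 0}])

```text
time: 21.63
eef_pos: [0.4308, -0.2962, 0.0137]
tcp_rot: [0.5, -0.499, 0.501, -0.5]
contact_force: [0.5, -0.5, 0.1]
opening: 0.938
```

Request:
play_rows(steps=[{"claw": 7, "tx": 0, "ty": 0, "tz": 0, "ax": 0, "ay": 0, "az": 0}, {"claw": 6, "tx": 0, "ty": 0, "tz": 0, "ax": 0, "ay": 0, "az": 0}, {"claw": 5, "tx": 0, "ty": 0, "tz": 0, "ax": 0, "ay": 0, "az": 0}, {"claw": 4, "tx": 0, "ty": 0, "tz": 0, "ax": 0, "ay": 0, "az": 0}, {"claw": 4, "tx": 0, "ty": 0, "tz": 0, "ax": 0, "ay": 0, "az": 0}, {"claw": 4, "tx": 0, "ty": 0, "tz": 0, "ax": 0, "ay": 0, "az": 0}, {"claw": 4, "tx": 0, "ty": 0, "tz": 0, "ax": 0, "ay": 0, "az": 0}, {"claw": 4, "tx": 0, "ty": 0, "tz": 0, "ax": 0, "ay": 0, "az": 0}], grip_force=100)

```text
time: 22.3
eef_pos: [0.4302, -0.2956, 0.0129]
tcp_rot: [0.5, -0.5, 0.5, -0.5]
contact_force: [-1.2, 1.1, 5.8]
opening: 0.611
```

```bash
python3 - <<'E'
from h import *
rel(.49,.2345,.2)
E
```

```text
t=22.30 tcp [ 0.4302 -0.2956  0.0129] open 0.611 F [-1.2  1.1  5.8] q [-0.8   0.25  2.08  0.    0.81 -0.8 ]
shift cm [-52.99 -18.74   6.  ] turn [-0.04  0.01  0.04]
```

Request:
play_rows(steps=[{"claw": 4, "tx": 0, "ty": -0.7, "tz": 0, "ax": 0, "ay": 0, "az": 0}, {"claw": 4, "tx": 0, "ty": -2.2, "tz": 0, "ax": 0, "ay": 0, "az": 0}, {"claw": 4, "tx": 0, "ty": -4.5, "tz": 0, "ax": 0, "ay": 0, "az": 0}, {"claw": 4, "tx": 0, "ty": -7, "tz": 0, "ax": 0, "ay": 0, "az": 0}, {"claw": 4, "tx": 0, "ty": -9.5, "tz": 0, "ax": 0, "ay": 0, "az": 0}, {"claw": 4, "tx": 0, "ty": -12, "tz": 0, "ax": 0, "ay": 0, "az": 0}, {"claw": 4, "tx": -0.7, "ty": -14.5, "tz": 0.2, "ax": 0, "ay": 0, "az": 0}, {"claw": 4, "tx": -2, "ty": -16.7, "tz": 0.5, "ax": 0, "ay": 0, "az": 0}, {"claw": 4, "tx": -4, "ty": -18.2, "tz": 1, "ax": 0, "ay": 0, "az": 0}, {"claw": 4, "tx": -6.5, "ty": -18.7, "tz": 1.5, "ax": 0, "ay": 0, "az": 0}, {"claw": 4, "tx": -9, "ty": -18.7, "tz": 2, "ax": 0, "ay": 0, "az": 0}, {"claw": 4, "tx": -11.5, "ty": -18.7, "tz": 2.5, "ax": 0, "ay": 0, "az": 0}])

```text
time: 23.3
eef_pos: [0.4536, -0.1785, 0.1976]
tcp_rot: [-0.5, 0.501, -0.499, 0.5]
contact_force: [0.6, 0.0, -7.1]
opening: 0.614
```

Request:
play_rows(steps=[{"claw": 4, "tx": -2.5, "ty": 0, "tz": 0.5, "ax": 0, "ay": 0, "az": 0}, {"claw": 4, "tx": -5, "ty": 0, "tz": 1, "ax": 0, "ay": 0, "az": 0}, {"claw": 4, "tx": -8, "ty": 0, "tz": 1.5, "ax": 0, "ay": 0, "az": 0}, {"claw": 4, "tx": -11, "ty": 0, "tz": 2, "ax": 0, "ay": 0, "az": 0}, {"claw": 4, "tx": -14, "ty": 0, "tz": 2.5, "ax": 0, "ay": 0, "az": 0}, {"claw": 4, "tx": -17, "ty": 0, "tz": 3, "ax": 0, "ay": 0, "az": 0}, {"claw": 4, "tx": -20, "ty": 0, "tz": 3.5, "ax": 0, "ay": 0, "az": 0}, {"claw": 4, "tx": -23, "ty": 0, "tz": 3.5, "ax": 0, "ay": 0, "az": 0}, {"claw": 4, "tx": -26, "ty": 0, "tz": 3.5, "ax": 0, "ay": 0, "az": 0}, {"claw": 4, "tx": -29, "ty": 0, "tz": 3.5, "ax": 0, "ay": 0, "az": 0}, {"claw": 4, "tx": -32, "ty": 0, "tz": 3.5, "ax": 0, "ay": 0, "az": 0}, {"claw": 4, "tx": -35, "ty": 0, "tz": 3.5, "ax": 0, "ay": 0, "az": 0}])

```text
time: 24.3
eef_pos: [0.4875, 0.1711, 0.1965]
tcp_rot: [0.501, -0.501, 0.499, -0.499]
contact_force: [0.5, -0.9, -4.5]
opening: 0.614
```

Request:
play_rows(steps=[{"claw": 4, "tx": -2.5, "ty": 0, "tz": 0, "ax": 0, "ay": 0, "az": 0}, {"claw": 4, "tx": -4.5, "ty": 1, "tz": 0, "ax": 0, "ay": 0, "az": 0}, {"claw": 4, "tx": -6, "ty": 2.5, "tz": 0, "ax": 0, "ay": 0, "az": 0}, {"claw": 4, "tx": -6.5, "ty": 4.5, "tz": 0, "ax": 0, "ay": 0, "az": 0}, {"claw": 4, "tx": -6.5, "ty": 6, "tz": 0, "ax": 0, "ay": 0, "az": 0}, {"claw": 4, "tx": -6.5, "ty": 7, "tz": 0, "ax": 0, "ay": 0, "az": 0}, {"claw": 4, "tx": -6.5, "ty": 7, "tz": 0, "ax": 0, "ay": 0, "az": 0}, {"claw": 4, "tx": -6.5, "ty": 7, "tz": 0, "ax": 0, "ay": 0, "az": 0}, {"claw": 4, "tx": -6.5, "ty": 7, "tz": 0, "ax": 0, "ay": 0, "az": 0}, {"claw": 4, "tx": -6.5, "ty": 7, "tz": 0, "ax": 0, "ay": 0, "az": 0}, {"claw": 4, "tx": -6.5, "ty": 7, "tz": 0, "ax": 0, "ay": 0, "az": 0}])

```text
time: 25.22
eef_pos: [0.4905, 0.2348, 0.1302]
tcp_rot: [-0.499, 0.5, -0.501, 0.501]
contact_force: [-0.2, -0.0, -6.6]
opening: 0.607
```

```bash
python3 - <<'E'
from h import *
rel(.49,.235,.016)
K,T=wc("wrist"); p,d=cams.read_camera("wrist"); cv2.imwrite("pics/w15.png",p)
C=cloud(K,T,d)
for v in range(270,420,15): print(v,np.round(C[v,310],4))
np.save("pics/w15T.npy",T)
rel(.49,.235,.016)
E
```

```text
t=25.22 tcp [0.4905 0.2348 0.1302] open 0.607 F [-0.2 -0.  -6.6] q [0.26 0.11 1.98 0.   1.05 0.26]
shift cm [-1.000e-02  1.142e+01 -8.000e-02] turn [-0.14 -0.02 -0.04]
270 [0.4895 0.2624 0.1466]
285 [0.4895 0.2616 0.1559]
300 [0.4895 0.2616 0.1656]
315 [0.4895 0.2588 0.169 ]
330 [0.4895 0.2551 0.1706]
345 [0.4895 0.2503 0.1702]
360 [0.4895 0.2466 0.1718]
375 [0.4895 0.251  0.1843]
390 [0.4895 0.248  0.186 ]
405 [0.4895 0.2437 0.1861]
t=25.27 tcp [0.4904 0.2349 0.1301] open 0.614 F [-0.2 -0.3 -6.4] q [0.26 0.11 1.98 0.   1.05 0.26]
shift cm [-1.000e-02  1.141e+01 -6.000e-02] turn [-0.12 -0.01 -0.03]
```

View pics/w15.png

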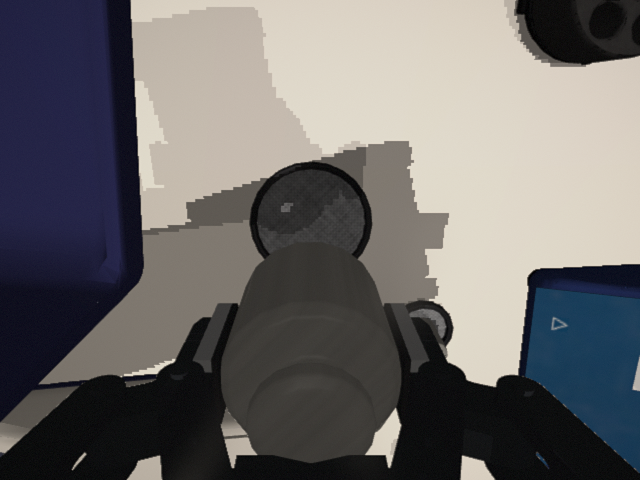

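Request:
play_rows(steps=[{"claw": 4, "tx": 0, "ty": 2, "tz": 0, "ax": 0, "ay": 0, "az": 0}, {"claw": 4, "tx": 0, "ty": 4.5, "tz": 0, "ax": 0, "ay": 0, "az": 0}, {"claw": 4, "tx": 0, "ty": 7, "tz": 0, "ax": 0, "ay": 0, "az": 0}, {"claw": 4, "tx": 0, "ty": 9, "tz": 0, "ax": 0, "ay": 0, "az": 0}, {"claw": 4, "tx": 0, "ty": 10.2, "tz": 0, "ax": 0, "ay": 0, "az": 0}, {"claw": 4, "tx": 0, "ty": 10.8, "tz": 0, "ax": 0, "ay": 0, "az": 0}, {"claw": 4, "tx": 0, "ty": 10.9, "tz": 0, "ax": 0, "ay": 0, "az": 0}, {"claw": 4, "tx": 0, "ty": 10.9, "tz": 0, "ax": 0, "ay": 0, "az": 0}, {"claw": 4, "tx": 0, "ty": 10.9, "tz": 0, "ax": 0, "ay": 0, "az": 0}, {"claw": 4, "tx": 0, "ty": 10.9, "tz": 0, "ax": 0, "ay": 0, "az": 0}])

```text
time: 26.1
eef_pos: [0.491, 0.2353, 0.0215]
tcp_rot: [-0.499, 0.499, -0.501, 0.501]
contact_force: [0.1, 0.1, -6.8]
opening: 0.612
```

```bash
python3 - <<'E'
from h import *
K,T=wc("wrist"); p,d=cams.read_camera("wrist"); cv2.imwrite("pics/w16.png",p)
C=cloud(K,T,d)
for v in range(270,420,30): print(v,np.round(C[v,310],4))
rel(.49,.235,.016)
E
```

```text
270 [0.49   0.2623 0.0367]
300 [0.49   0.2623 0.0575]
330 [0.49   0.255  0.0609]
360 [0.49   0.2466 0.0624]
390 [0.4899 0.2484 0.0772]
t=26.15 tcp [0.4908 0.2352 0.0213] open 0.612 F [-0.1 -0.4 -7.1] q [0.26 0.27 2.02 0.   0.84 0.26]
shift cm [ 0.02  0.53 -0.08] turn [-0.16  0.01 -0.04]
```

View pics/w16.png

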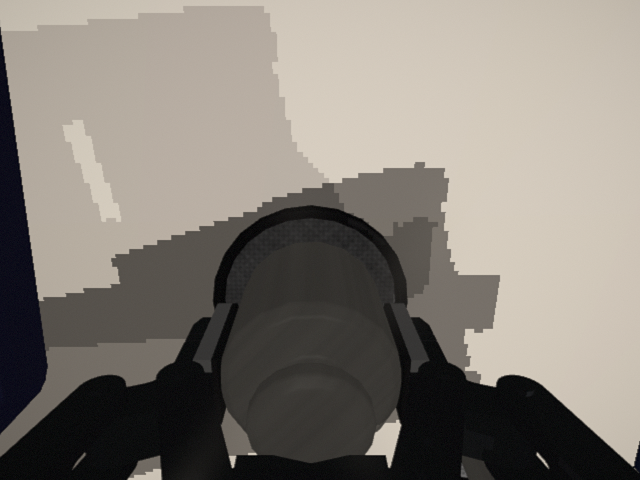

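Weight centred above the dish (310, 280), ~5 mm to go.

Request:
play_rows(steps=[{"claw": 4, "tx": 0, "ty": 0.2, "tz": 0, "ax": 0, "ay": 0, "az": 0}, {"claw": 4, "tx": 0, "ty": 0.35, "tz": 0, "ax": 0, "ay": 0, "az": 0}, {"claw": 4, "tx": 0, "ty": 0.45, "tz": 0, "ax": 0, "ay": 0, "az": 0}, {"claw": 4, "tx": 0, "ty": 0.5, "tz": 0, "ax": 0, "ay": 0, "az": 0}, {"claw": 4, "tx": 0, "ty": 0.5, "tz": 0, "ax": 0, "ay": 0, "az": 0}, {"claw": 4, "tx": 0, "ty": 0.5, "tz": 0, "ax": 0, "ay": 0, "az": 0}])

```text
time: 26.65
eef_pos: [0.4898, 0.235, 0.0159]
tcp_rot: [0.5, -0.5, 0.5, -0.5]
contact_force: [-5.8, -2.1, 5.5]
opening: 0.608
```

Contact (force went from −7 to +5.5 N). Release and rise.

Request:
play_rows(steps=[{"claw": 5.7, "tx": 0, "ty": 0, "tz": 0, "ax": 0, "ay": 0, "az": 0}, {"claw": 6.4, "tx": 0, "ty": 0, "tz": 0, "ax": 0, "ay": 0, "az": 0}, {"claw": 7.2, "tx": 0, "ty": 0, "tz": 0, "ax": 0, "ay": 0, "az": 0}, {"claw": 7.5, "tx": 0, "ty": 0, "tz": 0, "ax": 0, "ay": 0, "az": 0}, {"claw": 7.5, "tx": 0, "ty": 0, "tz": 0, "ax": 0, "ay": 0, "az": 0}, {"claw": 7.5, "tx": 0, "ty": -2, "tz": 0, "ax": 0, "ay": 0, "az": 0}, {"claw": 7.5, "tx": 0, "ty": -5, "tz": 0, "ax": 0, "ay": 0, "az": 0}, {"claw": 7.5, "tx": 0, "ty": -9, "tz": 0, "ax": 0, "ay": 0, "az": 0}, {"claw": 7.5, "tx": 0, "ty": -13, "tz": 0, "ax": 0, "ay": 0, "az": 0}, {"claw": 7.5, "tx": 0, "ty": -17, "tz": 0, "ax": 0, "ay": 0, "az": 0}, {"claw": 7.5, "tx": 0, "ty": -17, "tz": 0, "ax": 0, "ay": 0, "az": 0}, {"claw": 7.5, "tx": 0, "ty": -17, "tz": 0, "ax": 0, "ay": 0, "az": 0}])

```text
time: 27.65
eef_pos: [0.4918, 0.2355, 0.1888]
tcp_rot: [-0.498, 0.499, -0.501, 0.503]
contact_force: [0.0, 0.2, -1.2]
opening: 0.881
```

Request:
play_rows(steps=[{"claw": 7.5, "tx": 0, "ty": 0, "tz": 0, "ax": 0, "ay": 0, "az": 0}, {"claw": 7.5, "tx": 0, "ty": 0, "tz": 0, "ax": 0, "ay": 0, "az": 0}, {"claw": 7.5, "tx": 0, "ty": 0, "tz": 0, "ax": 0, "ay": 0, "az": 0}, {"claw": 7.5, "tx": 0, "ty": 0, "tz": 0, "ax": 0, "ay": 0, "az": 0}, {"claw": 7.5, "tx": 0, "ty": 0, "tz": 0, "ax": 0, "ay": 0, "az": 0}, {"claw": 7.5, "tx": 0, "ty": 0, "tz": 0, "ax": 0, "ay": 0, "az": 0}])

```text
time: 28.15
eef_pos: [0.4893, 0.2348, 0.184]
tcp_rot: [0.5, -0.5, 0.5, -0.5]
contact_force: [-0.4, -0.4, -0.6]
opening: 0.878
```

```bash
python3 - <<'E'
from h import *
rel(.49,.235,.19)
K,T=wc("wrist"); p,d=cams.read_camera("wrist"); cv2.imwrite("pics/w17.png",p)
C=cloud(K,T,d)
weight("largest",C,(.49,.235),.068,.09,.03)
weight("small",C,(.569,.157),.045,.07,.03)
p,d=cams.read_camera("top"); cv2.imwrite("pics/top2.png",p)
K,T=wc("top"); C=cloud(K,T,d)
for n,c,z in [("small",(.569,.156),.048),("med",(.542,-.283),.053),("large",(.421,-.159),.062),("largest",(.49,.235),.069),("vw",(.549,-.16),.045),("vd",(.5727,.036),.045)]:
    weight(n,C,c,z,z+.03,.03)
E
```

```text
t=28.15 tcp [0.4893 0.2348 0.184 ] open 0.878 F [-0.4 -0.4 -0.6] q [0.26 0.04 1.95 0.   1.16 0.26]
shift cm [-0.02 -0.6   0.07] turn [0.08 0.01 0.02]
largest 2124 circle 0.4892 0.2357 d 33.5 mean [0.4891 0.2366 0.0717]
small 53 circle 0.5661 0.1571 d 10.2 mean [0.5646 0.1579 0.0486]
small 17 circle 0.5694 0.1565 d 10.6 mean [0.5696 0.1571 0.0511]
med 48 circle 0.5425 -0.2816 d 17.4 mean [ 0.5426 -0.2817  0.0566]
large 96 circle 0.4218 -0.1583 d 24.6 mean [ 0.4216 -0.1583  0.065 ]
largest 184 circle 0.4903 0.2354 d 33.3 mean [0.4902 0.2355 0.0727]
vw 92 circle 0.5503 -0.1603 d 23.2 mean [ 0.5496 -0.1601  0.0531]
vd 91 circle 0.5733 0.0364 d 23.8 mean [0.5726 0.0363 0.0525]
```

View pics/w17.png

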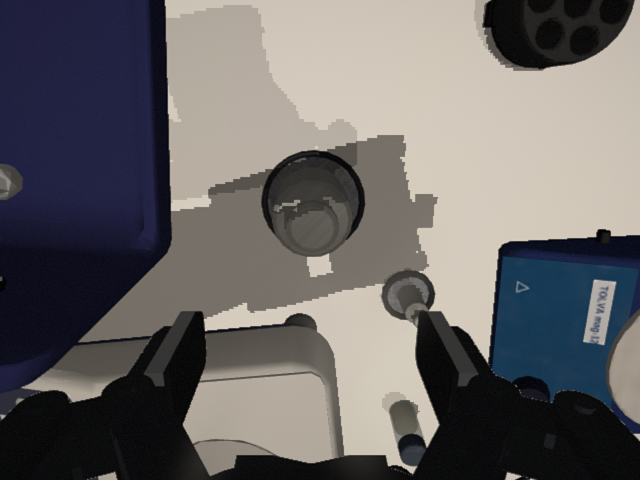

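View pics/top2.png

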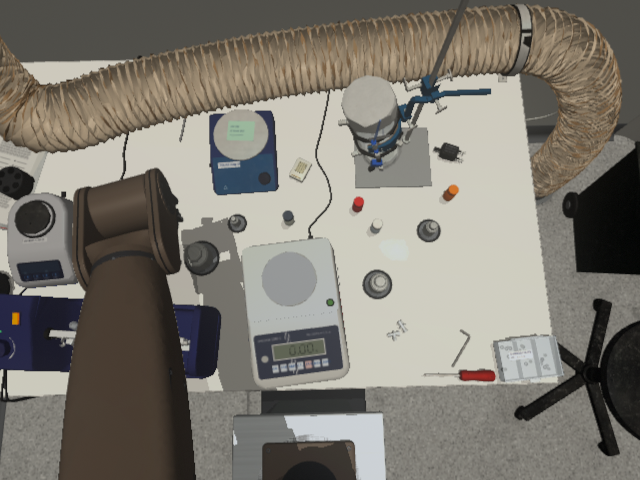

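All four weights stand in their dishes (pixels 202,257; 237,223; 377,284; 428,230). The vials at (288,217) and (376,226) are unmoved, and the gripper is clear.

```bash
python3 -c "
from plant import ctrl
print(ctrl.sign_off())"
```

```text
the job is handed in; nothing more can be done
None
```

All four check weights are back in the dishes of their own size, each lowered until the wrist force showed it touching the floor, then released. I handed the job in at about 28 s; the hand-in gives no verdict.

- **Weights:** the final top view puts each weight's axis about 1–2 mm from its dish centre, against the 12 mm allowed. The knob heights fit weights standing upright on the dish floors.
- **Vials:** both measured within 1 mm of where they started, and standing.
- **Gripper:** it was open and clear of everything at hand-in, about 18 cm above the table.
- **Disagreement:** camera readings disagreed by 1–3 mm. The largest gap was the small weight in the last wrist picture, which reads 3 mm off in x because a finger partly hid it. The top view and the earlier unobstructed wrist view both put it within about 1 mm of centre.

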